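Pack the parts case and swing its lid shut

TASK

Put every spare part lying on the counter (red cartons, steel bearings) into the open bay of the grey parts case, lying low enough for the lid to pass. Then push the flat blue lid so that it swings round on the pivot pin, its notch staying on the pin, until it lies flat and square over the bay. Finally fold the three yellow clip flaps over and fully down onto the lid, and leave the spray can, the mug and the tape roll where they stand.

Things in the scene. Friction and masses are not known exactly. Their poses are not given: they have to be found in the camera images.
- case: Grey parts case, fixed to the counter, 42 mm high. Origin: on the axis of the upright pivot pin, at counter height; z up. All its measures are in this frame. On the -y side of the pin is a flat deck at height 42 mm (x -26 to 158 mm, y -180 to 14 mm) on which the lid is parked; on the +y side is the open bay.
- pin_top (a point): Top of the fixed upright steel pivot pin, 9 mm thick, standing from 42 to 75 mm above the counter at x 0, y 0 of the case.
- bay_center (a point): Fixed point at x 72.5, y 78, z 45 mm of the case: where lid_center lies when the lid is shut. The bay inside: x -10 to 146 mm, y 14 to 164 mm, floor 6 mm above the counter, walls up to 42 mm.
- stop_lip (a point): Middle of the stop for the shut lid: a lip on the bay's -x edge (x -22 to -18 mm, y 32 to 186 mm), rising 5 mm above the rim. A like lip runs along the bay's +y edge (y 182 to 186 mm).
- lid: Loose flat blue plate, 6 mm thick, about 0.35 kg, lying on the deck at height 42 mm. Origin: underside, at the pin's centre. Plate x -15 to 160 mm, y -18 to 174 mm of its frame. Its notch, 12 mm wide, open at the -y edge, runs along y from -18 to +6 mm at x = 0: the pin stands in it with 1.5 mm play. It slides with dry friction (a few N) and stays where it is left.
- lid_center (a point): Centre of the lid plate, at x 72.5, y 78, z 3 mm of the lid. The lid's axes are parallel to the case's when shut; it starts turned clockwise (from above) by 1.5 to 1.9 rad and is shut by swinging it counter-clockwise until its x = -15 mm edge comes to the stop lip.
- lid_rib (a point): Middle of the lid's rib: the edge x 155 to 160 mm, y 10 to 174 mm of the lid is folded up, its top 22 mm above the underside (64 mm above the counter). Its outer side (towards +x of the lid) is the side to push on.
- carton1_center (a point): Centre of a loose red carton, 52 x 32 x 26 mm (x, y, z), about 90 g, lying flat on the counter. May be absent.
- carton2_center (a point): Centre of a loose red carton, 52 x 32 x 26 mm (x, y, z), about 90 g, lying flat on the counter. May be absent.
- bearing1_center (a point): Centre of a loose steel wheel bearing, a disc 38 mm across and 18 mm thick (z is its axis), about 100 g, lying flat on the counter. May be absent.
- bearing2_center (a point): Centre of a loose steel wheel bearing, a disc 38 mm across and 18 mm thick (z is its axis), about 100 g, lying flat on the counter. May be absent.
- flap_a (a joint): Yellow clip flap on the bay's -x edge. Hinge line along the case's y at x -30, y 60, z 50 mm of the case frame. Plate 34 mm long from the hinge, 32 mm wide, 4 mm thick. 0 = lying flat on the shut lid, grows as it opens; 1.57 = upright; starts at 1.75 to 2.1, leaning outwards. Stiff hinge (0.02 N m): stays where it is left. Push it from outside over the bay, then press it down.
- flap_b (a joint): The same flap, with its hinge at x -30, y 140, z 50 mm of the case frame.
- flap_c (a joint): The same flap on the bay's +y edge: hinge line along the case's x at x 75, y 190, z 50 mm of the case frame; it folds towards -y.
- flap_a_edge (a point): Middle of the free edge of flap_a, 34 mm from its hinge.
- flap_b_edge (a point): Middle of the free edge of flap_b, 34 mm from its hinge.
- flap_c_edge (a point): Middle of the free edge of flap_c, 34 mm from its hinge.
- spray_can: Bystander: white spray can, 56 mm across, 170 mm high, origin at its foot.
- pen_mug: Bystander: white cup, 76 mm across, 90 mm high, origin at its foot.
- tape_roll: Bystander: roll of brown tape, 90 mm across, 45 mm high, origin at its foot.
Mind the look-alikes: they are no part of the job. What is shaped like the part that bears bearing1_center but orange or turquoise is not meant.

How it is judged:
By the outcome, as a careful person would: the job done as asked, in the order asked, and still so for the second after the job is handed in, with the robot touching nothing.
Of carton1, carton2, bearing1, bearing2 only 2 to 4 are there at a start; the rules pass over those that are not, and their reading is None.
At some moment in a run one of carton1, carton2, bearing1, bearing2 may be knocked a few centimetres aside while the robot is not near it.
Once in a run the grip may slacken for a moment while it holds something.
It also fails if it takes over 210 s, if anything falls off the work surface, if the arm or the gripper's body presses on something with over 40 N, if the wrist force passes 120 N, or if a joint passes its speed limit or range.

ROBOT

A 6-joint arm with a two-finger parallel gripper is mounted at the origin on the work surface. World frame = base frame: x ahead of the robot, y to its left, z up, the work surface at z = 0. Lengths are in m, angles in rad, forces in N, time in s.
With the tool pointing down it reaches from about 0.35 to 0.725 m from the base axis. Payload 6 kg.
Tool frame: the origin (TCP) lies at the very end of the fingers, on their centre line; the grasp point (between the pads) lies 19 mm behind it; z points along the fingers, y is the direction in which the jaws open and shut (so a half turn about z gives the same grasp; the last joint's range is limited). The gripper opens to 85 mm and grips with 20 to 120 N. Pads are 22 mm wide; open, the fingers measure 114 mm over their backs; the gripper's body (76 mm by 85 mm) begins 54 mm behind the grasp point. The pads swing forward as they close: fully open they stand 13 mm farther back than shut.
Start: joints at [-0.932, 0.04, 0.085, 0, -1.615, -0.334], TCP at [0.18, -0.572, 0.231] pointing down, gripper open.
Joint ranges: [-2.56, 2.56], [-1.29, 2.01], [-1.08, 1.49], [-3.29, 1.98], [-2.81, -0.18], [-2.99, 2.99]. Speed limits (rad/s): [2.57, 2.57, 3.01, 3.14, 3.14, 3.14].

INTERFACE

Orientations are given as a unit quaternion [w, x, y, z].
In Python, from rig import arm, capture, calibration gives the robot as it stands.
- The arm moves only by the tool arm_command, never from a script. Its argument "deltas" is a list of rows, each an object of numbers: "claw": the finger opening in cm, from 0 to 8.54; "tx", "ty", "tz": the shift along the tool's x, y, z in cm; "roll": the turn about the tool's z in degrees. A call has 1 to 8 rows; each row shifts and turns the commanded pose from where the row before left it, along the tool's axes as they then stand; what a row does not reach is not made up. A row lasts 1/10 s, in which the tool goes at most 50 mm and 8.59 degrees, less where a joint would pass 70% of its speed; a pose out of reach is approached as far as the arm can. A call with a gripper value outside its range is refused whole. The fingers move at their own pace and stop on an object; "force" is the grip in N (left out, the last holds). Time passes only in rows, so rows that do not move let the fingers close. It gives the time, the measured TCP pose, the force and the opening at its end, in the units of the state.
- arm.observe(): the state, without advancing time (a new reading comes with each control period).
- capture(name): name is "scene" or "side" or "wrist"; returns (picture, depth): 384x512x3 uint8, blue, green, red; 384x512 float32, m along the optical axis (not along the pixel's ray), 0 where there is no reading.
- calibration(name): a dict with "fx", "fy", "cx", "cy" (pixels), "cam_to_world" (4x4, takes a point from camera to world coordinates); the wrist camera has in their place "hand_eye" (4x4, takes a point from camera to tool coordinates, whose origin is the TCP and whose axes are the flange's). Camera axes: x right, y down, z forward; pixel columns grow to the right and rows downward; lengths in m; the calibration is good to about 2 mm. A picture is of the moment at which its call begins: read the wrist's pose just before it. calibration takes no time and is no camera call.
- arm.job_done(): hands the job in, once; it reports no verdict.
The state is a dict: "clock": time; "joint_positions": joint angles; "qvel": joint speeds; "tau": joint torques, N m; "tcp_pos": TCP position; "eef_rot": TCP orientation; "wrist_force": force on the tool from outside, world axes, zero at the start; "torque": the same for the moment, N m; "opening": opening from 0.0 (shut) to 1.0 (fully open).
Only numpy, scipy, OpenCV 4.12 (cv2) and the standard library are available. Lean on these libraries where they do the work, as an engineer would, in place of code of your own. Each camera call takes 0.05 s, during which the arm holds its last target.

## Working session

There is one attempt and no reset: what is moved stays moved. The work goes in short steps, Python scripts to look and compute and a tool call to move; the robot and the scene stay as the last step left them, time stands still between calls to the robot, and variables do not carry over. Pictures are saved under pics/ and viewed, and the job is handed in when it is done.

Besides the shell and the picture viewer there is one more tool, called after "Request:" as name(argument=value, ...), one argument or row to a line, values as JSON. arm_command: Moves the arm, as the interface text tells. Its arguments: {"type":"object","properties":{"deltas":{"type":"array","items":{"type":"object","properties":{"claw":{"type":"number"},"tx":{"type":"number"},"ty":{"type":"number"},"tz":{"type":"number"},"roll":{"type":"number"}}}},"force":{"type":"number"}},"required":["deltas"]}

```bash
ls; mkdir -p pics
cat > h.py <<'E'
import numpy as np, cv2
from rig import arm,capture,calibration
def snap(name,fn):
    s=arm.observe(); im,d=capture(name); cv2.imwrite(f'pics/{fn}.png',im); np.savez(f'pics/{fn}.npz',im=im,d=d,p=s['tcp_pos'],q=s['eef_rot'])
    return im,d,s
def pts(name,d,s=None):
    c=calibration(name); v,u=np.mgrid[:d.shape[0],:d.shape[1]]
    P=np.stack([(u-c['cx'])/c['fx']*d,(v-c['cy'])/c['fy']*d,d],-1)
    if 'cam_to_world' in c: T=np.array(c['cam_to_world'])
    else:
        from scipy.spatial.transform import Rotation as R
        w=s['eef_rot']; M=np.eye(4); M[:3,:3]=R.from_quat([w[1],w[2],w[3],w[0]]).as_matrix(); M[:3,3]=s['tcp_pos']; T=M@np.array(c['hand_eye'])
    W=P@T[:3,:3].T+T[:3,3]; W[d==0]=np.nan
    return W
E
python3 - <<'E'
from h import *
for n in ('scene','side'): snap(n,n+'0')
s=arm.observe(); print(s)
for n in('scene','side','wrist'): print(calibration(n))
E
```

```text
pics
{'clock': 0.1, 'joint_positions': array([-9.32300892e-01,  4.07551808e-02,  8.39077264e-02, -3.77603776e-04,
       -1.61548760e+00, -3.33731176e-01]), 'qvel': array([-7.85255416e-04, -4.68304530e-04,  1.95150679e-03,  2.03156976e-03,
        9.82127389e-04, -7.54238898e-05]), 'tau': array([-4.96444496e-03, -3.69347048e+01,  3.48279691e+01,  6.95172563e+00,
       -4.57640606e-03, -5.52493202e-05]), 'tcp_pos': array([ 0.18003329, -0.57204964,  0.23038117]), 'eef_rot': array([-1.92671659e-04, -1.51801233e-01,  9.88410723e-01,  7.68358041e-04]), 'wrist_force': array([ 0.6574595 , -1.37221524,  0.50666469]), 'torque': array([-0.07414714,  0.00824241, -0.00138516]), 'opening': 0.9984394766018475}
{'fx': 418.3016479220553, 'fy': 418.3016479220553, 'cx': 261.14519995161425, 'cy': 190.80830248280773, 'cam_to_world': array([[ 0.80546445,  0.44237664, -0.39437283,  1.01560707],
       [ 0.59263789, -0.59818415,  0.53940343, -0.67796796],
       [ 0.0027119 , -0.66819057, -0.74398522,  0.97980991],
       [ 0.        ,  0.        ,  0.        ,  1.        ]])}
{'fx': 394.7306947038569, 'fy': 394.7306947038569, 'cx': 254.67587956134534, 'cy': 191.85678647233482, 'cam_to_world': array([[-0.99796638, -0.0326666 ,  0.05473562,  0.46815212],
       [-0.06137156,  0.72442969, -0.68661136,  0.65015765],
       [-0.01722285, -0.68857427, -0.72496128,  0.78759798],
       [ 0.        ,  0.        ,  0.        ,  1.        ]])}
{'fx': 293.3827063162125, 'fy': 293.3827063162125, 'cx': 249.48755801239017, 'cy': 188.29437063061548, 'hand_eye': array([[-4.88872398e-04, -9.52122246e-01, -3.05717173e-01,
         7.83946025e-02],
       [ 9.99999851e-01, -5.40060696e-04,  8.28591925e-05,
         5.15440336e-04],
       [-2.43997910e-04, -3.05717087e-01,  9.52122368e-01,
        -1.43147515e-01],
       [ 0.00000000e+00,  0.00000000e+00,  0.00000000e+00,
         1.00000000e+00]])}
```

View pics/scene0.png

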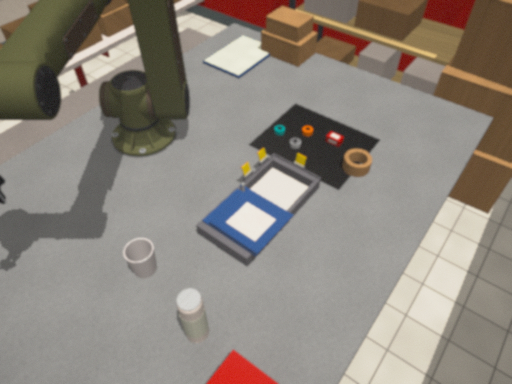

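View pics/side0.png

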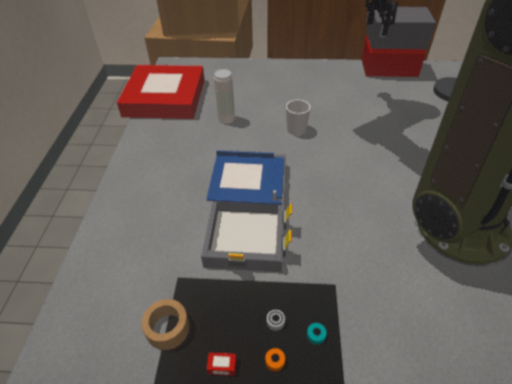

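The scene picture shows the case in the middle, the lid parked at (250,220), flaps at (246,169), (262,154) and (300,159), a carton at (334,138) and a grey bearing at (295,143). The side view shows the carton at (221,362), the bearing at (276,320) and the pin near (276,195). So there are two parts, plus the turquoise and orange look-alikes.

Run:
```python
from h import *
for n in('scene','side'):
    z=np.load(f'pics/{n}0.npz'); im,d=z['im'],z['d']; W=pts(n,d)
    hsv=cv2.cvtColor(im,cv2.COLOR_BGR2HSV)
    cv2.imwrite(f'pics/{n}0b.png',cv2.resize(im[100:280,180:400] if n=='scene' else im[140:384,130:350],None,fx=3,fy=3 if n=='scene' else 2.4))
    H,S,V=[hsv[...,i].astype(int) for i in range(3)]
    def comps(m,nm,mn=8):
        k,l,st,c=cv2.connectedComponentsWithStats(m.astype(np.uint8))
        for i in range(1,k):
            if st[i,4]>=mn:
                p=W[l==i]; p=p[~np.isnan(p[:,0])]
                print(n,nm,st[i,4],c[i].round(),p.mean(0).round(4),p.min(0).round(3),p.max(0).round(3))
    ok=np.nan_to_num(W[...,2],nan=9)<.12
    comps(ok&(H>20)&(H<32)&(S>180)&(V>100),'yel')
    comps(ok&((H<5)|(H>174))&(S>180)&(V>60),'red')
    comps(ok&(H>105)&(H<125)&(S>150)&(V>60),'blue',40)
    comps(ok&(H>8)&(H<18)&(S>150)&(V>60),'or/tape',20)
    comps(ok&(H>80)&(H<95)&(S>150)&(V>60),'turq')
```

```text
scene yel 50 [262. 153.] [0.441  0.1102 0.0737] [0.433 0.095 0.058] [0.447 0.126 0.086]
scene yel 87 [301. 158.] [0.5498 0.169  0.068 ] [ 0.492  0.156 -0.002] [0.569 0.251 0.086]
scene yel 39 [245. 168.] [0.44   0.0272 0.0727] [0.434 0.015 0.061] [0.444 0.041 0.085]
scene red 1220 [246.   8.] [-1.0644  1.9432 -0.5453] [-1.525  0.987 -0.662] [-0.602  1.984 -0.04 ]
scene red 26 [299.   2.] [-0.5707  1.946  -0.3639] [-0.594  1.926 -0.39 ] [-0.545  1.972 -0.344]
scene red 1013 [449.  11.] [ 0.4659  1.9473 -0.146 ] [ 0.325  1.923 -0.221] [ 0.579  1.972 -0.052]
scene red 17 [315.  27.] [-0.4161  1.9481 -0.5102] [-0.439  1.924 -0.531] [-0.4    1.972 -0.483]
scene red 328 [346.  39.] [-0.1602  1.9483 -0.5178] [-0.35   1.924 -0.599] [ 0.011  1.974 -0.481]
scene red 133 [405.  61.] [ 0.2942  1.9488 -0.5364] [ 0.259  1.927 -0.607] [ 0.343  1.975 -0.483]
scene red 12 [78. 71.] [-0.9126  0.3207 -0.2433] [-0.922  0.312 -0.259] [-0.904  0.331 -0.232]
scene red 18 [328. 134.] [0.538  0.3735 0.0187] [ 0.523  0.355 -0.001] [0.55  0.413 0.031]
scene red 33 [340. 140.] [0.5875 0.3691 0.0209] [0.579 0.35
[... 856 characters left out ...]
5 ] [ 1.002 -0.421  0.064]
side red 294 [222. 363.] [0.561  0.3751 0.023 ] [0.537 0.356 0.001] [0.589 0.389 0.03 ]
side blue 618 [268. 172.] [ 0.4926 -0.1285  0.0474] [ 0.457 -0.187  0.042] [ 0.613 -0.032  0.051]
side or/tape 280 [330.   8.] [ 0.2212 -1.4764 -0.0501] [ 0.131 -1.493 -0.12 ] [ 0.323 -1.462 -0.005]
side or/tape 35 [356.   4.] [ 0.0887 -1.4765 -0.0304] [ 0.072 -1.491 -0.056] [ 0.106 -1.459 -0.005]
side or/tape 71 [360.  19.] [ 0.0588 -1.4776 -0.1044] [ 0.023 -1.486 -0.178] [ 0.091 -1.469 -0.051]
side or/tape 377 [275. 359.] [0.4605 0.3591 0.0137] [ 0.44   0.33  -0.003] [0.48  0.377 0.021]
side turq 301 [316. 333.] [0.3789 0.3034 0.0152] [ 0.357  0.275 -0.002] [0.397 0.32  0.022]
```

Run:
```python
from h import *
z=np.load('pics/side0.npz'); W=pts('side',z['d'])
for u,v in [(250,90),(300,220),(206,265),(283,270),(209,215),(210,195),(216,152),(272,152),(276,192),(276,195),(247,232),(276,320),(270,320),(282,320),(276,313),(276,326),(226,78),(298,105)]:
    print(u,v,W[v,u].round(4))
# z map of rim
m=(W[...,2]>.036)&(W[...,2]<.044); m[:190]=0;m[275:]=0;m[:,:195]=0;m[:,300:]=0
P=W[m][:,:2].astype(np.float32); print(len(P),cv2.minAreaRect(P))
```

```text
250 90 [ 0.5756 -0.6     0.004 ]
300 220 [ 0.4051 -0.0007  0.0009]
206 265 [0.6254 0.1513 0.0089]
283 270 [ 0.4468  0.1493 -0.0012]
209 215 [0.6331 0.0259 0.0395]
210 195 [ 0.6381 -0.0338  0.0482]
216 152 [ 0.6425 -0.1933  0.0561]
272 152 [ 0.4838 -0.1904  0.0642]
276 192 [ 0.469  -0.0529  0.0473]
276 195 [ 0.4687 -0.0422  0.0474]
247 232 [0.5379 0.0474 0.0047]
276 320 [0.4602 0.2814 0.0176]
270 320 [0.4725 0.2828 0.0192]
282 320 [0.4479 0.2798 0.0158]
276 313 [0.4606 0.2661 0.0177]
276 326 [0.4599 0.2944 0.0179]
226 78 [ 0.6303 -0.4074  0.1644]
298 105 [ 0.4087 -0.4142  0.0695]
1196 ((0.5422520041465759, 0.04971786588430405), (0.2014993280172348, 0.22334404289722443), 3.4228978157043457)
```

View pics/side0b.png

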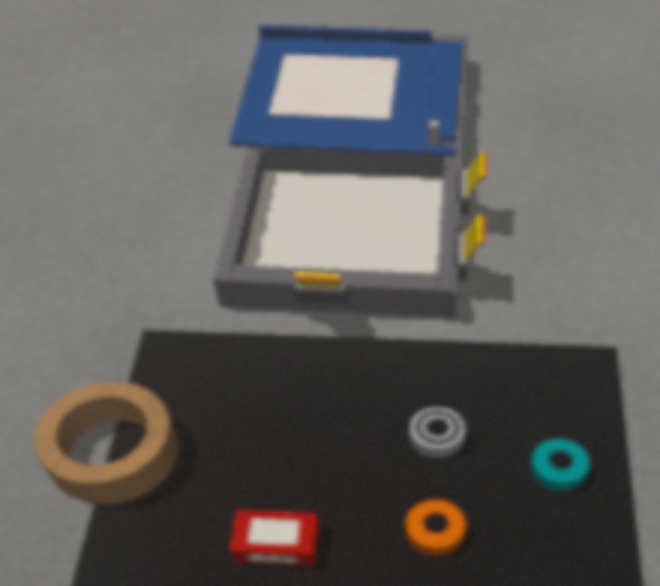

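View pics/scene0b.png

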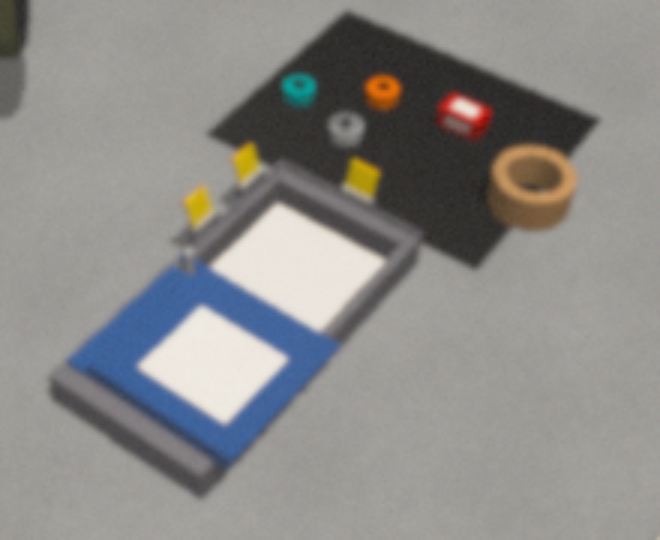

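Request:
arm_command(
  deltas=[
    {"roll": 5.8,"tz": -2},
    {"roll": 5.8,"tz": -2},
    {"roll": 5.8,"tz": -3},
    {"tx": -1.4,"ty": 3.2},
    {"tx": -1.4,"ty": 3.2},
    {"tx": -1.4,"ty": 3.2},
    {"tx": -1.4,"ty": 3.2},
    {"tx": -1.4,"ty": 3.2},
  ],
)

```text
$.deltas[0]: bad value
```

Request:
arm_command(
  deltas=[
    {"tx": -1.4,"ty": 3.2},
    {"tx": -1.4,"ty": 3.2},
    {"tx": -1.4,"ty": 3.2},
    {"tx": -1.4,"ty": 3.2},
    {"tx": -1.4,"ty": 3.2},
    {"tx": -1.4,"ty": 3.2},
    {"tx": -1.4,"ty": 3.2},
    {"tx": -1.4,"ty": 3.2},
  ],
)

```text
$.deltas[0]: bad value
```

Request:
arm_command(
  deltas=[
    {"tx": -1.4,"ty": 3.2},
    {"tx": -1.4,"ty": 3.2},
    {"tx": -1.4,"ty": 3.2},
    {"tx": -1.4,"ty": 3.2},
    {"tx": -1.4,"ty": 3.2},
    {"tx": -1.4,"ty": 3.2},
    {"ty": 0},
    {"ty": 0},
  ],
)

```text
$.deltas[0]: bad value
```

Run:
```python
from h import *
im,d,s=snap('wrist','w1'); print(s['tcp_pos'],s['eef_rot'],s['joint_positions'],s['clock'])
```

```text
[ 0.18003329 -0.57204964  0.23038117] [-1.92671659e-04 -1.51801233e-01  9.88410723e-01  7.68358041e-04] [-9.32300892e-01  4.07551808e-02  8.39077264e-02 -3.77603776e-04
 -1.61548760e+00 -3.33731176e-01] 0.1
```

View pics/w1.png

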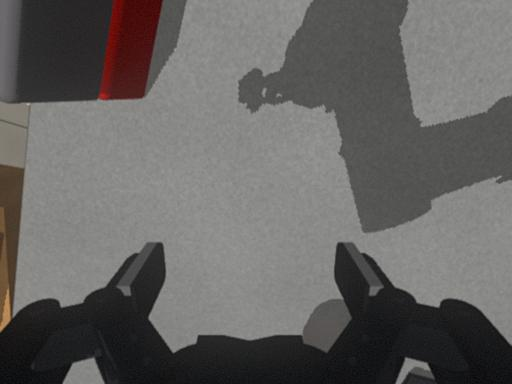

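Request:
arm_command(
  deltas=[
    {"claw": 8.5,"tx": 0,"ty": 0,"roll": 5.8,"tz": -2},
    {"claw": 8.5,"tx": 0,"ty": 0,"roll": 5.8,"tz": -2},
    {"claw": 8.5,"tx": 0,"ty": 0,"roll": 5.8,"tz": -3},
    {"claw": 8.5,"tx": -1.4,"ty": 3.2,"tz": 0,"roll": 0},
    {"claw": 8.5,"tx": -1.4,"ty": 3.2,"tz": 0,"roll": 0},
    {"claw": 8.5,"tx": -1.4,"ty": 3.2,"tz": 0,"roll": 0},
    {"claw": 8.5,"tx": -1.4,"ty": 3.2,"tz": 0,"roll": 0},
    {"claw": 8.5,"tx": -1.4,"ty": 3.2,"tz": 0,"roll": 0},
  ],
)

```text
clock: 0.95
tcp_pos: [0.2501, -0.4109, 0.3009]
eef_rot: [-0.0, -0.0, 1.0, 0.0]
wrist_force: [1.1, 0.7, -0.4]
opening: 0.996
```

Request:
arm_command(
  deltas=[
    {"claw": 8.5,"tx": -1.4,"ty": 3.2,"tz": 0,"roll": 0},
    {"claw": 8.5,"tx": -1.4,"ty": 3.2,"tz": 0,"roll": 0},
    {"claw": 8.5,"tx": -1.4,"ty": 3.2,"tz": 0,"roll": 0},
    {"claw": 8.5,"tx": -1.4,"ty": 3.2,"tz": 0,"roll": 0},
    {"claw": 8.5,"tx": -1.4,"ty": 3.2,"tz": 0,"roll": 0},
    {"claw": 8.5,"tx": -1.4,"ty": 3.2,"tz": 0,"roll": 0},
    {"claw": 8.5,"tx": -1.4,"ty": 3.2,"tz": 0,"roll": 0},
    {"claw": 8.5,"tx": -1.4,"ty": 3.2,"tz": 0,"roll": 0},
  ],
)

```text
clock: 1.75
tcp_pos: [0.3618, -0.1547, 0.3013]
eef_rot: [0.0, -0.001, 1.0, 0.0]
wrist_force: [0.5, -0.7, 0.3]
opening: 0.992
```

Request:
arm_command(
  deltas=[
    {"claw": 8.5,"tx": -1.4,"ty": 3.2,"tz": 0,"roll": 0},
    {"claw": 8.5,"tx": -1.4,"ty": 3.2,"tz": 0,"roll": 0},
    {"claw": 8.5,"tx": -1.4,"ty": 3.2,"tz": 0,"roll": 0},
    {"claw": 8.5,"tx": -1.4,"ty": 3.2,"tz": 0,"roll": 0},
    {"claw": 8.5,"tx": -1.4,"ty": 3.2,"tz": 0,"roll": 0},
    {"claw": 8.5,"tx": -1.4,"ty": 3.2,"tz": 0,"roll": 0},
    {"claw": 8.5,"tx": 0,"ty": 0,"tz": 0,"roll": 0},
    {"claw": 8.5,"tx": 0,"ty": 0,"tz": 0,"roll": 0},
  ],
)

```text
clock: 2.55
tcp_pos: [0.4454, 0.0365, 0.3008]
eef_rot: [-0.001, -0.001, 1.0, -0.0]
wrist_force: [0.7, 0.6, 0.9]
opening: 0.996
```

Run:
```python
from h import *
im,d,s=snap('wrist','w1'); print(s['tcp_pos'],s['eef_rot'],s['joint_positions'],s['clock'])
```

```text
[0.44537122 0.03646816 0.30079811] [-6.11819164e-04 -1.26135186e-03  9.99998975e-01 -2.90007120e-04] [ 5.36893371e-01 -3.49170893e-01 -1.33587923e-01 -1.28763001e-04
 -1.78772759e+00 -2.10519462e+00] 2.55
```

View pics/w1.png

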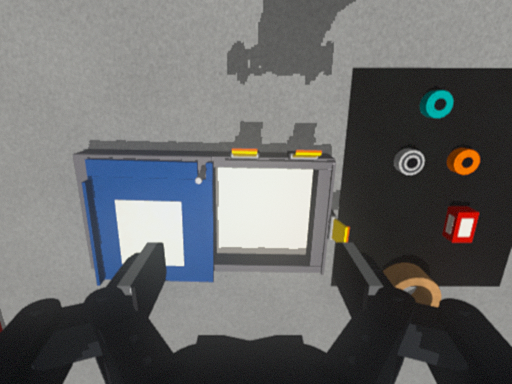

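```bash
cat >> h.py <<'E'
class Obj: pass
def load(fn,name='wrist'):
    z=np.load(f'pics/{fn}.npz'); s={'tcp_pos':z['p'],'eef_rot':z['q']}
    return z['im'],z['d'],pts(name,z['d'],s)
E
python3 - <<'E'
from h import *
im,d,W=load('w1')
for u,v in [(199,181),(199,179),(201,172),(245,153),(307,154),(341,231),(341,222),(320,200),(265,200),(140,190),(300,100),(461,224),(460,238),(402,161),(416,161),(409,153),(409,169),(90,220)]:
    print(u,v,W[v,u].round(4))
# floor
z=W[...,2]
m=(z>0)&(z<.012); m[:160]=0;m[262:]=0;m[:,:205]=0;m[:,325:]=0
m2=m&(im.min(-1)>150)
P=W[m2][:,:2].astype(np.float32); print('floor',len(P),cv2.minAreaRect(P),P.min(0),P.max(0), W[m2][:,2].mean())
# bearing / carton
hsv=cv2.cvtColor(im,cv2.COLOR_BGR2HSV)
for nm,(a,b,c,e),zr in [('bearing',(390,140,430,182),(.014,.024)),('carton',(435,195,490,250),(.02,.034))]:
    sub=np.zeros_like(m); sub[b:e,a:c]=1
    mm=sub&(z>zr[0])&(z<zr[1]); P=W[mm]; print(nm,len(P),P.mean(0),cv2.minAreaRect(P[:,:2].astype(np.float32)),P.min(0),P.max(0))
for nm,(a,b,c,e) in [('a',(228,145,262,160)),('b',(288,145,325,160)),('c',(325,205,355,250))]:
    sub=np.zeros_like(m); sub[b:e,a:c]=1
    mm=sub&(hsv[...,0]>20)&(hsv[...,0]<32)&(hsv[...,1]>150)&(z>.04); P=W[mm]; top=P[P[:,2]>.078]
    print(nm,len(P),P.mean(0).round(4),P.min(0).round(4),P.max(0).round(4),top.mean(0).round(4))
    if nm!='c': q=np.polyfit(P[:,1],P[:,0],1);print(q)
E
```

```text
199 181 [ 0.4743 -0.0288  0.0776]
199 179 [ 0.472  -0.0289  0.0763]
201 172 [ 0.4699 -0.0306  0.048 ]
245 153 [0.4361 0.0313 0.084 ]
307 154 [0.4373 0.1084 0.0834]
341 231 [0.5466 0.1637 0.0755]
341 222 [0.5662 0.1875 0.0016]
320 200 [0.513  0.1396 0.0425]
265 200 [0.5261 0.0616 0.0071]
140 190 [ 0.4966 -0.1186  0.0477]
300 100 [0.3744 0.1095 0.0027]
461 224 [0.5578 0.3655 0.027 ]
460 238 [0.5813 0.3683 0.0282]
402 161 [0.4603 0.2626 0.0181]
416 161 [0.4597 0.2819 0.0205]
409 153 [0.4482 0.2707 0.0187]
409 169 [0.4724 0.2749 0.0183]
90 220 [ 0.5353 -0.1869  0.0653]
floor 7352 ((0.5438635349273682, 0.058812543749809265), (0.1481751799583435, 0.1393999457359314), 89.04522705078125) [ 0.47377652 -0.01551338] [0.61432034 0.13359235] 0.006775325400687308
bearing 525 [0.46182314 0.27514461 0.01888922] ((0.4623680114746094, 0.27613726258277893), (0.03695477172732353, 0.036794207990169525), 82.72042846679688) [0.44397419 0.25732936 0.01400254] [0.48054884 0.29504722 0.02188203]
carton 741 [0.56223828 0.37083662 0.02640155] ((0.5634920001029968, 0.37285682559013367), (0.05275614559650421, 0.03345566615462303), 1.016741394996643) [0.53710032 0.35592972 0.02001645] [0.58963829 0.38971089 0.02967003]
a 113 [0.4369 0.0306 0.0792] [0.4336 0.0151 0.0656] [0.4423 0.0449 0.0844] [0.4353 0.0306 0.0827]
[0.02923735 0.4360052 ]
b 123 [0.4381 0.1085 0.0801] [0.4347 0.0941 0.0664] [0.4433 0.126  0.0849] [0.437  0.1092 0.0826]
[-0.01955806  0.44018607]
c 268 [0.5471 0.1611 0.0763] [0.434  0.0796 0.0558] [0.568  0.1693 0.3184] [0.5407 0.1609 0.096 ]
```

Request:
arm_command(
  deltas=[
    {"claw": 6.5,"tx": -1,"ty": 2.8,"tz": 1,"roll": 0},
    {"claw": 6.5,"tx": -1,"ty": 2.8,"tz": 1,"roll": 0},
    {"claw": 6.5,"tx": -1,"ty": 2.8,"tz": 1,"roll": 0},
    {"claw": 6.5,"tx": -1,"ty": 2.8,"tz": 1,"roll": 0},
    {"claw": 6.5,"tx": -1,"ty": 2.8,"tz": 1,"roll": 0},
    {"claw": 6.5,"tx": -1,"ty": 2.8,"tz": 1,"roll": 0},
    {"claw": 6.5,"tx": -1,"ty": 2.8,"tz": 1,"roll": 0},
    {"claw": 6.5,"tx": -1,"ty": 2.8,"tz": 1,"roll": 0},
  ],
)

```text
clock: 3.4
tcp_pos: [0.5257, 0.26, 0.2215]
eef_rot: [0.0, 0.0, 1.0, 0.0]
wrist_force: [-0.5, -0.3, 0.8]
opening: 0.761
```

Request:
arm_command(
  deltas=[
    {"claw": 6.5,"tx": -1,"ty": 2.8,"tz": 2,"roll": 0},
    {"claw": 6.5,"tx": -1,"ty": 2.8,"tz": 2,"roll": 0},
    {"claw": 6.5,"tx": -1,"ty": 2.8,"tz": 2,"roll": 0},
    {"claw": 6.5,"tx": -0.8,"ty": 2.9,"tz": 2,"roll": 0},
    {"claw": 6.5,"tx": 0,"ty": 0,"tz": 2,"roll": 0},
    {"claw": 6.5,"tx": 0,"ty": 0,"tz": 2,"roll": 0},
    {"claw": 6.5,"tx": 0,"ty": 0,"tz": 0,"roll": 0},
    {"claw": 6.5,"tx": 0,"ty": 0,"tz": 0,"roll": 0},
  ],
)

```text
clock: 4.2
tcp_pos: [0.5636, 0.3722, 0.1021]
eef_rot: [0.0, -0.0, 1.0, -0.0]
wrist_force: [0.8, 0.6, 0.4]
opening: 0.761
```

Run:
```python
from h import *
im,d,s=snap('wrist','w2'); print(s['tcp_pos'],s['eef_rot'],s['joint_positions'],s['clock'])
_,_,W=load('w2'); z=W[...,2]
hsv=cv2.cvtColor(im,cv2.COLOR_BGR2HSV)
m=(z>.021)&(z<.033)&(np.abs(W[...,0]-.56)<.05)&(np.abs(W[...,1]-.373)<.035)
P=W[m];print(len(P),P.mean(0),cv2.minAreaRect(P[:,:2].astype(np.float32)))
m=(z>.014)&(z<.024)&(np.abs(W[...,0]-.46)<.03)&(np.abs(W[...,1]-.28)<.03)
P=W[m];print(len(P),P.mean(0),cv2.minAreaRect(P[:,:2].astype(np.float32)))
```

```text
[0.56355439 0.37218259 0.10211082] [ 2.46476471e-04 -1.01181575e-04  9.99999956e-01 -1.27557207e-04] [ 8.79181658e-01  2.58699351e-01  9.16401672e-02  5.50044701e-04
 -1.40361921e+00 -2.44986712e+00] 4.2
2539 [0.56163848 0.37322462 0.02662286] ((0.5630562901496887, 0.37309667468070984), (0.05207172408699989, 0.032026223838329315), 0.8233503699302673)
2431 [0.4620397  0.27770411 0.01876317] ((0.4621107280254364, 0.27698999643325806), (0.03731609508395195, 0.03729846701025963), 42.858306884765625)
```

View pics/w2.png

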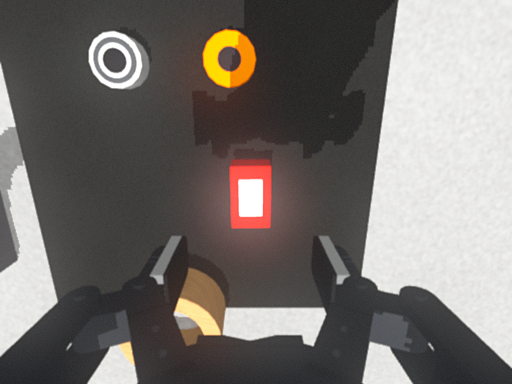

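Run:
```python
from h import *
im,d,W=load('w2')
for im,d,W in (load('side0','side'),load('w1')):
    z=W[...,2]
    m=(z>.035)&(z<.055)&(W[...,0]>.57)&(W[...,1]>.24)&(W[...,1]<.42)
    P=W[m];print(len(P),P.mean(0),P.min(0),P.max(0))
```

```text
964 [0.68424918 0.30601094 0.04332722] [0.64054811 0.25918071 0.03500726] [0.72994051 0.34824401 0.04849417]
710 [0.65954184 0.31113032 0.04390617] [0.64078455 0.26784181 0.03502112] [0.70042777 0.34750062 0.04834647]
```

Request:
arm_command(
  deltas=[
    {"claw": 6.5,"tx": 0,"ty": 0.1,"tz": 2,"roll": 0},
    {"claw": 6.5,"tx": 0,"ty": 0,"tz": 2,"roll": 0},
    {"claw": 6.5,"tx": 0,"ty": 0,"tz": 2,"roll": 0},
    {"claw": 6.5,"tx": 0,"ty": 0,"tz": 2,"roll": 0},
    {"claw": 6.5,"tx": 0,"ty": 0,"tz": 1.3,"roll": 0},
    {"claw": 6.5,"tx": 0,"ty": 0,"tz": 0.4,"roll": 0},
    {"claw": 6.5,"tx": 0,"ty": 0,"tz": 0,"roll": 0},
    {"claw": 6.5,"tx": 0,"ty": 0,"tz": 0,"roll": 0},
  ],
)

```text
clock: 5.05
tcp_pos: [0.5637, 0.3746, 0.006]
eef_rot: [0.001, -0.001, 1.0, 0.001]
wrist_force: [0.4, -0.5, 0.4]
opening: 0.761
```

Request:
arm_command(
  force=50,
  deltas=[
    {"claw": 2,"tx": 0,"ty": 0,"tz": 0,"roll": 0},
    {"claw": 2,"tx": 0,"ty": 0,"tz": 0,"roll": 0},
    {"claw": 2,"tx": 0,"ty": 0,"tz": 0,"roll": 0},
    {"claw": 2,"tx": 0,"ty": 0,"tz": 0,"roll": 0},
    {"claw": 2,"tx": 0,"ty": 0,"tz": 0,"roll": 0},
    {"claw": 2,"tx": 0,"ty": 0,"tz": 0,"roll": 0},
    {"claw": 2,"tx": 0,"ty": 0,"tz": 0,"roll": 0},
  ],
)

```text
clock: 5.75
tcp_pos: [0.5634, 0.3745, 0.0053]
eef_rot: [0.001, -0.001, 1.0, 0.0]
wrist_force: [-0.2, 0.4, 5.4]
opening: 0.363
```

Request:
arm_command(
  deltas=[
    {"claw": 2,"tx": 0,"ty": 0,"tz": -2,"roll": 0},
    {"claw": 2,"tx": 0,"ty": 0,"tz": -2,"roll": 0},
    {"claw": 2,"tx": 0,"ty": 0,"tz": -2.5,"roll": 0},
    {"claw": 2,"tx": 0,"ty": 0,"tz": -2.5,"roll": 0},
    {"claw": 2,"tx": 0,"ty": 0,"tz": -2.5,"roll": 0},
    {"claw": 2,"tx": 0,"ty": 0,"tz": -2.5,"roll": 0},
    {"claw": 2,"tx": 0,"ty": 0,"tz": -2,"roll": 0},
    {"claw": 2,"tx": 0,"ty": 0,"tz": 0,"roll": 0},
  ],
)

```text
clock: 6.55
tcp_pos: [0.5639, 0.3747, 0.1674]
eef_rot: [0.002, -0.001, 1.0, 0.001]
wrist_force: [-0.5, -1.0, -0.8]
opening: 0.364
```

Request:
arm_command(
  deltas=[
    {"claw": 2,"tx": 0,"ty": -2,"tz": 0,"roll": 0},
    {"claw": 2,"tx": 0,"ty": -2,"tz": 0,"roll": 0},
    {"claw": 2,"tx": 0,"ty": -2,"tz": 0,"roll": 0},
    {"claw": 2,"tx": 0,"ty": -2,"tz": 0,"roll": 0},
    {"claw": 2,"tx": 0,"ty": -2,"tz": 0,"roll": 0},
    {"claw": 2,"tx": 0,"ty": -2,"tz": 0,"roll": 0},
    {"claw": 2,"tx": 0,"ty": -2,"tz": 0,"roll": 0},
    {"claw": 2,"tx": -1.3,"ty": -2,"tz": 0,"roll": 0},
  ],
)

```text
clock: 7.35
tcp_pos: [0.5758, 0.2127, 0.165]
eef_rot: [0.0, -0.001, 1.0, 0.0]
wrist_force: [0.0, 0.2, 0.2]
opening: 0.362
```

Request:
arm_command(
  deltas=[
    {"claw": 2,"tx": 0,"ty": -2,"tz": 0,"roll": 0},
    {"claw": 2,"tx": 0,"ty": -2,"tz": 0,"roll": 0},
    {"claw": 2,"tx": 0,"ty": -2,"tz": 0,"roll": 0},
    {"claw": 2,"tx": 0,"ty": -2,"tz": 0,"roll": 0},
    {"claw": 2,"tx": 0,"ty": -2,"tz": 0,"roll": 0},
    {"claw": 2,"tx": 0,"ty": -2,"tz": 0,"roll": 0},
    {"claw": 2,"tx": 0,"ty": -1.5,"tz": 0,"roll": 0},
    {"claw": 2,"tx": 0,"ty": 0,"tz": 0,"roll": 0},
  ],
)

```text
clock: 8.15
tcp_pos: [0.5763, 0.0771, 0.1646]
eef_rot: [0.0, 0.0, 1.0, 0.0]
wrist_force: [-0.5, 1.1, -1.4]
opening: 0.363
```

Run:
```python
from h import *
im,d,s=snap('wrist','w3'); print(s['tcp_pos'],s['eef_rot'],s['opening'],s['clock'])
```

```text
[0.57628723 0.07712486 0.1645998 ] [1.86890960e-04 3.59041705e-04 9.99999918e-01 9.30362802e-06] 0.3629099507866264 8.15
```

View pics/w3.png

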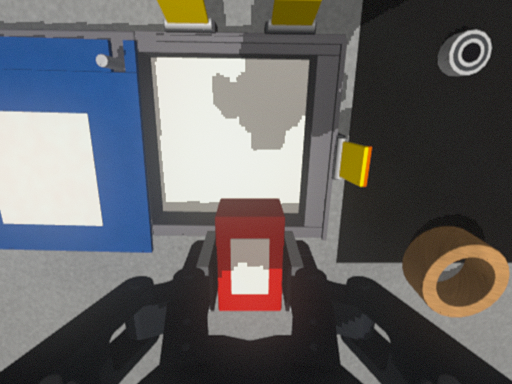

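Request:
arm_command(
  deltas=[
    {"claw": 2,"tx": 0,"ty": 0,"tz": 2.5,"roll": 0},
    {"claw": 2,"tx": 0,"ty": 0,"tz": 2.5,"roll": 0},
    {"claw": 2,"tx": 0,"ty": 0,"tz": 2.5,"roll": 0},
    {"claw": 2,"tx": 0,"ty": 0,"tz": 2.5,"roll": 0},
    {"claw": 2,"tx": 0,"ty": 0,"tz": 2.5,"roll": 0},
    {"claw": 2,"tx": 0,"ty": 0,"tz": 1.6,"roll": 0},
    {"claw": 2,"tx": 0,"ty": 0,"tz": 0.8,"roll": 0},
    {"claw": 2,"tx": 0,"ty": 0,"tz": 0,"roll": 0},
  ],
)

```text
clock: 9.0
tcp_pos: [0.5759, 0.0792, 0.0145]
eef_rot: [-0.001, -0.001, 1.0, -0.0]
wrist_force: [-0.5, -0.5, -0.6]
opening: 0.366
```

Request:
arm_command(
  deltas=[
    {"claw": 5,"tx": 0,"ty": 0,"tz": 0,"roll": 0},
    {"claw": 5,"tx": 0,"ty": 0,"tz": 0,"roll": 0},
    {"claw": 5,"tx": 0,"ty": 0,"tz": 0,"roll": 0},
    {"claw": 5,"tx": 0,"ty": 0,"tz": 0,"roll": 0},
  ],
)

```text
clock: 9.4
tcp_pos: [0.5768, 0.0793, 0.0161]
eef_rot: [0.001, -0.001, 1.0, 0.0]
wrist_force: [0.1, 0.3, -0.2]
opening: 0.587
```

Request:
arm_command(
  deltas=[
    {"claw": 5,"tx": 0,"ty": 0,"tz": -1.5,"roll": 0},
    {"claw": 5,"tx": 0,"ty": 0,"tz": -2.5,"roll": 0},
    {"claw": 5,"tx": 0,"ty": 0,"tz": -2.5,"roll": 0},
    {"claw": 5,"tx": 0,"ty": 0,"tz": -2.5,"roll": 0},
    {"claw": 5,"tx": 0,"ty": 0,"tz": -2.5,"roll": 0},
    {"claw": 5,"tx": 0,"ty": 0,"tz": -2.5,"roll": 0},
    {"claw": 5,"tx": 0,"ty": 0,"tz": 0,"roll": 0},
  ],
)

```text
clock: 10.1
tcp_pos: [0.5783, 0.0793, 0.1616]
eef_rot: [0.004, -0.001, 1.0, 0.001]
wrist_force: [-0.1, -0.6, 0.1]
opening: 0.584
```

Run:
```python
from h import *
im,d,s=snap('wrist','w4'); print(s['tcp_pos'],s['eef_rot'],s['opening'],s['clock'])
_,_,W=load('w4'); z=W[...,2]
hsv=cv2.cvtColor(im,cv2.COLOR_BGR2HSV)
m=(z>.014)&(z<.024)&(np.abs(W[...,0]-.46)<.06)&(np.abs(W[...,1]-.28)<.06)
P=W[m];print(len(P),P.mean(0),cv2.minAreaRect(P[:,:2].astype(np.float32)))
m=(z>.027)&(z<.042)&(np.abs(W[...,0]-.576)<.035)&(np.abs(W[...,1]-.077)<.035)
P=W[m];print(len(P),P.mean(0),cv2.minAreaRect(P[:,:2].astype(np.float32)))
```

```text
[0.57832297 0.07927862 0.16156536] [ 4.13081418e-03 -6.21539313e-04  9.99990802e-01  9.72356988e-04] 0.5837270753626507 10.1
1653 [0.46242782 0.27484576 0.01879706] ((0.46225833892822266, 0.27632448077201843), (0.0372537225484848, 0.037867434322834015), 14.10715389251709)
1731 [0.5750534  0.07971549 0.03270558] ((0.576235294342041, 0.07977109402418137), (0.03170216828584671, 0.05170894041657448), 89.53589630126953)
```

View pics/w4.png

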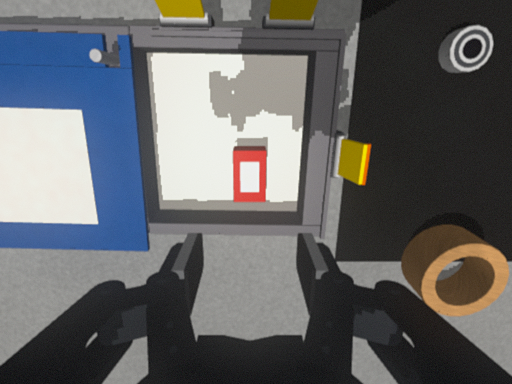

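The carton lies flat in the bay at (250,175) with its top at 33 mm. The bearing is still at (466,48). I go for the bearing next.

Request:
arm_command(
  deltas=[
    {"claw": 6.5,"tx": 1.5,"ty": 2.5,"tz": 0,"roll": 0},
    {"claw": 6.5,"tx": 1.5,"ty": 2.5,"tz": 0,"roll": 0},
    {"claw": 6.5,"tx": 1.5,"ty": 2.5,"tz": 0,"roll": 0},
    {"claw": 6.5,"tx": 1.5,"ty": 2.5,"tz": 0,"roll": 0},
    {"claw": 6.5,"tx": 1.5,"ty": 2.5,"tz": 1,"roll": 0},
    {"claw": 6.5,"tx": 1.5,"ty": 2.5,"tz": 1,"roll": 0},
    {"claw": 6.5,"tx": 1.5,"ty": 2.5,"tz": 2,"roll": 0},
    {"claw": 6.5,"tx": 1.1,"ty": 2.2,"tz": 2,"roll": 0},
  ],
)

```text
clock: 10.95
tcp_pos: [0.4591, 0.277, 0.0948]
eef_rot: [-0.0, -0.001, 1.0, 0.0]
wrist_force: [0.0, 0.0, 0.2]
opening: 0.763
```

Request:
arm_command(
  deltas=[
    {"claw": 6.5,"tx": 0,"ty": 0,"tz": 0,"roll": 0},
    {"claw": 6.5,"tx": 0,"ty": 0,"tz": 0,"roll": 0},
  ],
)

```text
clock: 11.15
tcp_pos: [0.4598, 0.2758, 0.095]
eef_rot: [-0.0, -0.001, 1.0, -0.001]
wrist_force: [0.7, -0.4, 0.2]
opening: 0.76
```

Run:
```python
from h import *
im,d,s=snap('wrist','w5'); print(s['tcp_pos'],s['eef_rot'],s['opening'],s['clock'])
_,_,W=load('w5'); z=W[...,2]
m=(z>.014)&(z<.024)&(np.abs(W[...,0]-.46)<.04)&(np.abs(W[...,1]-.28)<.06)
P=W[m];print(len(P),P.mean(0),cv2.minAreaRect(P[:,:2].astype(np.float32)))
```

```text
[0.45975964 0.27581737 0.09499906] [-3.59808127e-04 -1.15302228e-03  9.99999061e-01 -6.46761252e-04] 0.7604162310221977 11.15
1699 [0.46089785 0.27768484 0.01886519] ((0.4662093222141266, 0.29841166734695435), (0.08147991448640823, 0.0371670238673687), 78.77214050292969)
```

View pics/w5.png

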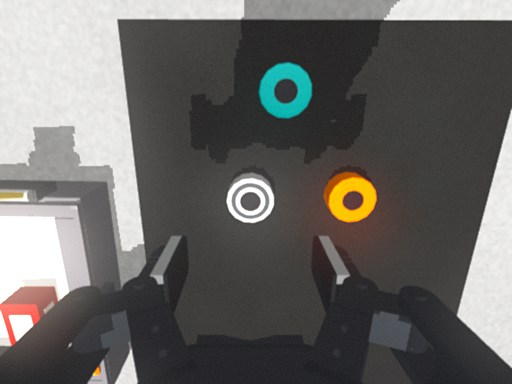

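Request:
arm_command(
  deltas=[
    {"claw": 5.6,"tx": -0.1,"ty": 0.1,"tz": 2,"roll": 0},
    {"claw": 5.6,"tx": 0,"ty": 0,"tz": 2,"roll": 0},
    {"claw": 5.6,"tx": 0,"ty": 0,"tz": 2,"roll": 0},
    {"claw": 5.6,"tx": 0,"ty": 0,"tz": 2,"roll": 0},
    {"claw": 5.6,"tx": 0,"ty": 0,"tz": 0.9,"roll": 0},
    {"claw": 5.6,"tx": 0,"ty": 0,"tz": 0,"roll": 0},
    {"claw": 5.6,"tx": 0,"ty": 0,"tz": 0,"roll": 0},
  ],
)

```text
clock: 11.9
tcp_pos: [0.462, 0.2771, 0.0077]
eef_rot: [0.001, -0.0, 1.0, 0.0]
wrist_force: [-0.2, -0.5, 1.0]
opening: 0.656
```

Request:
arm_command(
  force=60,
  deltas=[
    {"claw": 2.5,"tx": 0,"ty": 0,"tz": 0,"roll": 0},
    {"claw": 2.5,"tx": 0,"ty": 0,"tz": 0,"roll": 0},
    {"claw": 2.5,"tx": 0,"ty": 0,"tz": 0,"roll": 0},
    {"claw": 2.5,"tx": 0,"ty": 0,"tz": 0,"roll": 0},
    {"claw": 2.5,"tx": 0,"ty": 0,"tz": 0,"roll": 0},
  ],
)

```text
clock: 12.4
tcp_pos: [0.462, 0.2776, 0.0083]
eef_rot: [0.001, -0.001, 1.0, 0.001]
wrist_force: [-1.3, -0.5, 6.3]
opening: 0.411
```

Request:
arm_command(
  deltas=[
    {"claw": 2.5,"tx": 0,"ty": 0,"tz": -2,"roll": 0},
    {"claw": 2.5,"tx": 0,"ty": 0,"tz": -2,"roll": 0},
    {"claw": 2.5,"tx": 0,"ty": 0,"tz": -2.5,"roll": 0},
    {"claw": 2.5,"tx": 0,"ty": 0,"tz": -2.5,"roll": 0},
    {"claw": 2.5,"tx": 0,"ty": 0,"tz": -2.5,"roll": 0},
    {"claw": 2.5,"tx": 0,"ty": 0,"tz": -2.5,"roll": 0},
    {"claw": 2.5,"tx": 0,"ty": 0,"tz": -2,"roll": 0},
    {"claw": 2.5,"tx": 0,"ty": 0,"tz": 0,"roll": 0},
  ],
)

```text
clock: 13.2
tcp_pos: [0.4622, 0.2779, 0.17]
eef_rot: [0.002, -0.001, 1.0, 0.002]
wrist_force: [0.3, -0.0, -1.1]
opening: 0.409
```

Request:
arm_command(
  deltas=[
    {"claw": 2.5,"tx": -0.6,"ty": -2,"tz": 0,"roll": 0},
    {"claw": 2.5,"tx": -0.6,"ty": -2.3,"tz": 0,"roll": 0},
    {"claw": 2.5,"tx": -0.6,"ty": -2.3,"tz": 0,"roll": 0},
    {"claw": 2.5,"tx": -0.6,"ty": -2.3,"tz": 0,"roll": 0},
    {"claw": 2.5,"tx": -0.6,"ty": -2.3,"tz": 0,"roll": 0},
    {"claw": 2.5,"tx": -0.6,"ty": -2.3,"tz": 0,"roll": 0},
    {"claw": 2.5,"tx": -0.6,"ty": -2.3,"tz": 0,"roll": 0},
    {"claw": 2.5,"tx": -0.6,"ty": -2.3,"tz": 0,"roll": 0},
  ],
)

```text
clock: 14.0
tcp_pos: [0.509, 0.0952, 0.1651]
eef_rot: [-0.001, -0.001, 1.0, 0.0]
wrist_force: [-0.9, 0.6, -1.4]
opening: 0.413
```

Request:
arm_command(
  deltas=[
    {"claw": 2.5,"tx": -0.6,"ty": -2.3,"tz": 0,"roll": 0},
    {"claw": 2.5,"tx": 0,"ty": 0,"tz": 0,"roll": 0},
  ],
)

```text
clock: 14.2
tcp_pos: [0.5152, 0.0711, 0.1651]
eef_rot: [-0.001, 0.001, 1.0, -0.0]
wrist_force: [-0.2, 0.0, -1.0]
opening: 0.409
```

Run:
```python
from h import *
im,d,s=snap('wrist','w6'); print(s['tcp_pos'],s['eef_rot'],s['opening'],s['clock'])
```

```text
[0.51523208 0.07105354 0.1651222 ] [-7.70146420e-04  7.51880782e-04  9.99999389e-01 -2.50516385e-04] 0.40901510733195495 14.2
```

View pics/w6.png

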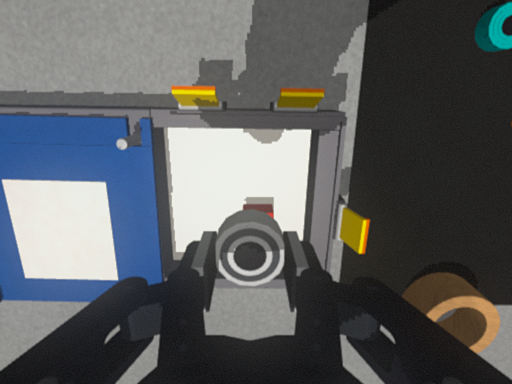

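Request:
arm_command(
  deltas=[
    {"claw": 2.5,"tx": 0,"ty": 0,"tz": 2.5,"roll": 0},
    {"claw": 2.5,"tx": 0,"ty": 0,"tz": 2.5,"roll": 0},
    {"claw": 2.5,"tx": 0,"ty": 0,"tz": 2.5,"roll": 0},
    {"claw": 2.5,"tx": 0,"ty": 0,"tz": 2.5,"roll": 0},
    {"claw": 2.5,"tx": 0,"ty": 0,"tz": 2.5,"roll": 0},
    {"claw": 2.5,"tx": 0,"ty": 0,"tz": 1.5,"roll": 0},
    {"claw": 2.5,"tx": 0,"ty": 0,"tz": 0.8,"roll": 0},
    {"claw": 2.5,"tx": 0,"ty": 0,"tz": 0,"roll": 0},
  ],
)

```text
clock: 15.05
tcp_pos: [0.5148, 0.0732, 0.0175]
eef_rot: [-0.001, -0.001, 1.0, -0.0]
wrist_force: [0.5, 0.1, -0.5]
opening: 0.403
```

Request:
arm_command(
  deltas=[
    {"claw": 5,"tx": 0,"ty": 0,"tz": 0,"roll": 0},
    {"claw": 5,"tx": 0,"ty": 0,"tz": 0,"roll": 0},
    {"claw": 5,"tx": 0,"ty": 0,"tz": 0,"roll": 0},
    {"claw": 5,"tx": 0,"ty": 0,"tz": 0,"roll": 0},
  ],
)

```text
clock: 15.45
tcp_pos: [0.5158, 0.0732, 0.0191]
eef_rot: [0.001, -0.001, 1.0, 0.0]
wrist_force: [-0.9, -0.1, 0.1]
opening: 0.585
```

Request:
arm_command(
  deltas=[
    {"claw": 5,"tx": 0,"ty": 0,"tz": -1.5,"roll": 0},
    {"claw": 5,"tx": 0,"ty": 0,"tz": -2.5,"roll": 0},
    {"claw": 5,"tx": 0,"ty": 0,"tz": -2.5,"roll": 0},
    {"claw": 5,"tx": 0,"ty": 0,"tz": -2.5,"roll": 0},
    {"claw": 5,"tx": 0,"ty": 0,"tz": -2.5,"roll": 0},
    {"claw": 5,"tx": 0,"ty": 0,"tz": -2.5,"roll": 0},
    {"claw": 5,"tx": 2,"ty": 0,"tz": -2.5,"roll": 0},
    {"claw": 5,"tx": 2,"ty": 0,"tz": -2.5,"roll": 0},
  ],
)

```text
clock: 16.25
tcp_pos: [0.4748, 0.0726, 0.2104]
eef_rot: [0.0, -0.0, 1.0, 0.0]
wrist_force: [-0.6, -0.1, -0.3]
opening: 0.585
```

Request:
arm_command(
  deltas=[
    {"claw": 0,"tx": 2,"ty": -2.5,"tz": -2.5,"roll": 0},
    {"claw": 0,"tx": 2,"ty": -2.5,"tz": -2.5,"roll": 0},
    {"claw": 0,"tx": 0,"ty": -2,"tz": -2,"roll": 0},
    {"claw": 0,"tx": 0,"ty": 0,"tz": 0,"roll": 0},
  ],
)

```text
clock: 16.65
tcp_pos: [0.4357, 0.0011, 0.2837]
eef_rot: [0.004, 0.001, 1.0, 0.001]
wrist_force: [0.5, -0.2, -0.5]
opening: -0.003
```

Run:
```python
from h import *
im,d,s=snap('wrist','w7'); print(s['tcp_pos'],s['eef_rot'],s['opening'],s['clock'],s['joint_positions'])
snap('side','side7')
_,_,W=load('w7'); z=W[...,2]
for u,v in ():pass
```

```text
[0.43573621 0.00107129 0.28365209] [4.00800019e-03 5.17740215e-04 9.99991434e-01 8.94362393e-04] -0.0029522400447115366 16.65 [ 0.47213234 -0.39788114 -0.20171159  0.0020936  -1.75901397 -2.04356425]
```

View pics/w7.png

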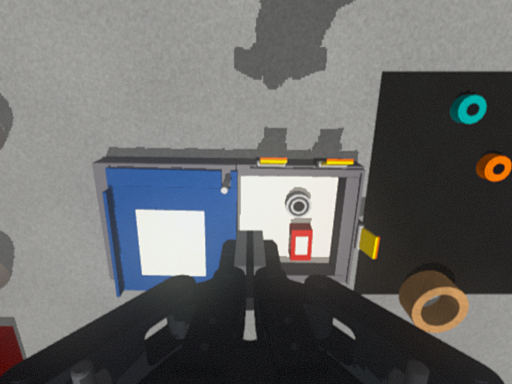

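View pics/side7.png

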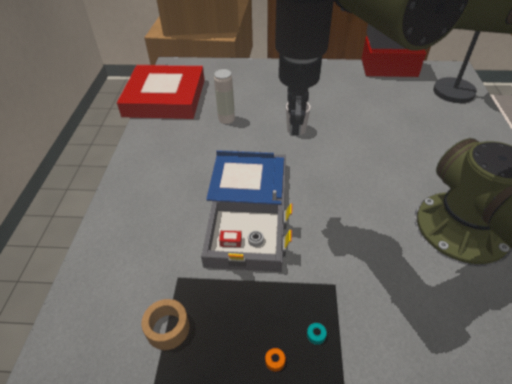

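Run:
```python
from h import *
for fn in ('w1','w7'):
    im,d,W=load(fn); z=W[...,2]
    hsv=cv2.cvtColor(im,cv2.COLOR_BGR2HSV)
    bl=(hsv[...,0]>105)&(hsv[...,0]<125)&(hsv[...,1]>150)
    x0,y0=W[...,0],W[...,1]
    rib=bl&(z>.058)&(z<.07)&(y0<-.15)&(y0>-.25)
    P=W[rib]; print(fn,'rib',len(P),P.mean(0).round(4),P.min(0).round(4),P.max(0).round(4))
    q=np.polyfit(P[:,0],P[:,1],1); print('slope',q,'ang',np.arctan(q[0]))
    # lid edge near y~-.015: +y boundary of blue per row
    e=[]
    pl=bl&(z>.043)&(z<.056)
    for v in range(185,235):
        u=np.where(pl[v])[0]
        if len(u): e.append(W[v,u.max()])
    e=np.array(e); q=np.polyfit(e[:,0],e[:,1],1); r=e[:,1]-np.polyval(q,e[:,0]); k=abs(r)<.003
    q=np.polyfit(e[k,0],e[k,1],1); print('edge',q,np.arctan(q[0]), e[k].mean(0))
    # far blue x
    pin=(z>.07)&(z<.085)&(abs(x0-.474)<.015)&(abs(y0+.03)<.015); P=W[pin]; print('pin',len(P),P.mean(0))
    m=(z>.0)&(z<.012)&(im.min(-1)>150)&(x0>.46)&(x0<.63)&(y0>-.02)&(y0<.14)
    P=W[m][:,:2].astype(np.float32); print('floor',cv2.minAreaRect(P))
```

```text
w1 rib 191 [ 0.555  -0.1894  0.0646] [ 0.4815 -0.1938  0.0631] [ 0.6418 -0.1859  0.066 ]
slope [-0.02647691 -0.17474216] ang -0.026470723684267387
edge [-0.4928007   0.22765403] -0.45787159872768923 [ 0.51545896 -0.0263645   0.04887857]
pin 42 [ 0.47353587 -0.03000033  0.07525819]
floor ((0.5438642501831055, 0.058812711387872696), (0.1481751948595047, 0.1393999457359314), 89.04522705078125)
w7 rib 196 [ 0.5492 -0.1894  0.0645] [ 0.4798 -0.1931  0.0627] [ 0.6405 -0.1856  0.0666]
slope [-0.02857323 -0.17371641] ang -0.02856545589164849
edge [-0.27862482  0.11942714] -0.27173304058684783 [ 0.50307267 -0.02074139  0.04844911]
pin 43 [ 0.47349554 -0.03021124  0.07508664]
floor ((0.544170618057251, 0.059209518134593964), (0.14732235670089722, 0.13750450313091278), 88.9383316040039)
```

Request:
arm_command(
  deltas=[
    {"claw": 0,"tx": -1.1,"ty": -2.3,"tz": 0.7,"roll": 0},
    {"claw": 0,"tx": -1.1,"ty": -2.3,"tz": 0.7,"roll": 0},
    {"claw": 0,"tx": -1.1,"ty": -2.3,"tz": 0.7,"roll": 0},
    {"claw": 0,"tx": -1.1,"ty": -2.3,"tz": 0.7,"roll": 0},
    {"claw": 0,"tx": -1.1,"ty": -2.3,"tz": 0.7,"roll": 0},
    {"claw": 0,"tx": -1.1,"ty": -2.3,"tz": 0.7,"roll": 0},
    {"claw": 0,"tx": -1.1,"ty": -2.3,"tz": 0.7,"roll": 0},
    {"claw": 0,"tx": -1.1,"ty": -2.3,"tz": 0.7,"roll": 0},
  ],
)

```text
clock: 17.55
tcp_pos: [0.5239, -0.1813, 0.2207]
eef_rot: [-0.001, -0.001, 1.0, 0.0]
wrist_force: [1.1, 0.2, -1.1]
opening: 0.003
```

Request:
arm_command(
  deltas=[
    {"claw": 0,"tx": -1.1,"ty": -2.3,"tz": 0.7,"roll": 0},
    {"claw": 0,"tx": -1.1,"ty": -2.3,"tz": 0.7,"roll": 0},
    {"claw": 0,"tx": -1.3,"ty": -2.3,"tz": 1,"roll": 0},
    {"claw": 0,"tx": 0,"ty": 0,"tz": 2.5,"roll": 0},
    {"claw": 0,"tx": 0,"ty": 0,"tz": 2.5,"roll": 0},
    {"claw": 0,"tx": 0,"ty": 0,"tz": 2.5,"roll": 0},
    {"claw": 0,"tx": 0,"ty": 0,"tz": 2.5,"roll": 1.5},
    {"claw": 0,"tx": 0,"ty": 0,"tz": 0,"roll": 0},
  ],
)

```text
clock: 18.35
tcp_pos: [0.5563, -0.2484, 0.0926]
eef_rot: [-0.005, 0.013, 1.0, 0.001]
wrist_force: [-0.1, 0.1, -0.2]
opening: -0.001
```

Request:
arm_command(
  deltas=[
    {"claw": 0,"tx": -0.3,"ty": 0,"tz": 2,"roll": 0},
    {"claw": 0,"tx": 0,"ty": 0,"tz": 2,"roll": 0},
    {"claw": 0,"tx": 0,"ty": 1,"tz": 0,"roll": 0},
    {"claw": 0,"tx": 0,"ty": 1,"tz": 0,"roll": 0},
    {"claw": 0,"tx": 0,"ty": 1,"tz": 0,"roll": 0},
    {"claw": 0,"tx": 0,"ty": 0.3,"tz": 0,"roll": 0},
    {"claw": 0,"tx": 0,"ty": 0.3,"tz": 0,"roll": 0},
    {"claw": 0,"tx": 0,"ty": 0,"tz": 0,"roll": 0},
  ],
)

```text
clock: 19.15
tcp_pos: [0.5629, -0.2135, 0.0589]
eef_rot: [0.0, 0.012, 1.0, 0.0]
wrist_force: [-0.6, 0.1, -1.3]
opening: 0.006
```

Run:
```python
from h import *
im,d,s=snap('wrist','w8'); print(s['tcp_pos'],s['wrist_force'],s['clock'])
```

```text
[ 0.56292253 -0.21354702  0.0589399 ] [-0.58257541  0.11636129 -1.34919533] 19.15
```

View pics/w8.png

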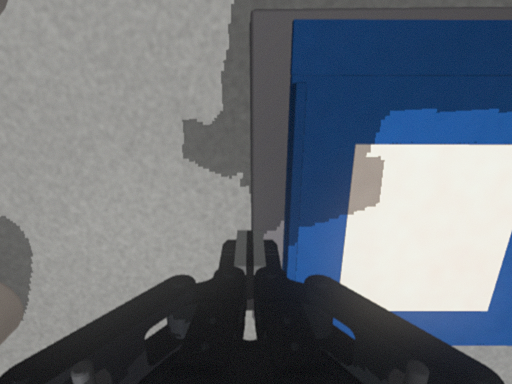

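Request:
arm_command(
  deltas=[
    {"claw": 0,"tx": 0,"ty": 0,"tz": 0.6,"roll": 0},
    {"claw": 0,"tx": 0,"ty": 0.3,"tz": 0,"roll": 0},
    {"claw": 0,"tx": 0,"ty": 0.3,"tz": 0,"roll": 0},
    {"claw": 0,"tx": 0,"ty": 0.2,"tz": 0,"roll": 0},
    {"claw": 0,"tx": 0,"ty": 0,"tz": 0,"roll": 0},
  ],
)

```text
clock: 19.7
tcp_pos: [0.5628, -0.2058, 0.0523]
eef_rot: [-0.0, 0.012, 1.0, -0.0]
wrist_force: [-0.2, 0.0, 0.5]
opening: 0.001
```

Request:
arm_command(
  deltas=[
    {"claw": 0,"tx": 0,"ty": 0.2,"tz": 0,"roll": 0},
    {"claw": 0,"tx": 0,"ty": 0.2,"tz": 0,"roll": 0},
    {"claw": 0,"tx": 0,"ty": 0,"tz": 0,"roll": 0},
  ],
)

```text
clock: 20.0
tcp_pos: [0.5642, -0.2034, 0.0535]
eef_rot: [0.002, 0.013, 1.0, -0.001]
wrist_force: [3.2, -6.4, -1.1]
opening: 0.001
```

Request:
arm_command(
  deltas=[
    {"claw": 0,"tx": -0.58,"ty": 0.34,"tz": 0,"roll": -2},
    {"claw": 0,"tx": -0.58,"ty": 0.34,"tz": 0,"roll": -2},
    {"claw": 0,"tx": -0.58,"ty": 0.34,"tz": 0,"roll": -2},
    {"claw": 0,"tx": -0.58,"ty": 0.34,"tz": 0,"roll": -2},
    {"claw": 0,"tx": -0.58,"ty": 0.34,"tz": 0,"roll": -2},
    {"claw": 0,"tx": 0,"ty": 0,"tz": 0,"roll": 0},
  ],
)

```text
clock: 20.6
tcp_pos: [0.593, -0.1845, 0.0533]
eef_rot: [0.002, -0.075, 0.997, -0.001]
wrist_force: [4.3, -6.1, -1.2]
opening: -0.0
```

```bash
cat > lc.py <<'E'
from h import *
s=arm.observe(); p=s['tcp_pos']; w=s['eef_rot']
from scipy.spatial.transform import Rotation as R
M=R.from_quat([w[1],w[2],w[3],w[0]]).as_matrix()
ty=M[:2,1]; ly=-M[:2,0]; lx=-ty
r=p[:2]-np.array([.4735,-.030])
print('z',p[2],'X',r@lx/np.linalg.norm(lx),'Y',r@ly,'lidyaw deg',np.degrees(np.arctan2(lx[1],lx[0])),'F normal(push)',s['wrist_force'][:2]@lx,'Ftan(lid y)',s['wrist_force'][:2]@ly,s['wrist_force'][2],s['joint_positions'].round(2))
E
python3 lc.py
```

```text
z 0.05330013910308755 X 0.17071765162769523 Y 0.09498028940111292 lidyaw deg -81.3747499455075 F normal(push) 6.712706625616035 Ftan(lid y) 3.330393160474382 -1.2348483118084683 [ 0.02  0.14 -0.13  0.   -1.29 -1.44]
```

Request:
arm_command(
  deltas=[
    {"claw": 0,"tx": -0.58,"ty": 0.34,"tz": 0,"roll": -2},
    {"claw": 0,"tx": -0.58,"ty": 0.34,"tz": 0,"roll": -2},
    {"claw": 0,"tx": -0.58,"ty": 0.34,"tz": 0,"roll": -2},
    {"claw": 0,"tx": -0.58,"ty": 0.34,"tz": 0,"roll": -2},
    {"claw": 0,"tx": -0.58,"ty": 0.34,"tz": 0,"roll": -2},
    {"claw": 0,"tx": -0.58,"ty": 0.34,"tz": 0,"roll": -2},
    {"claw": 0,"tx": -0.58,"ty": 0.34,"tz": 0,"roll": -2},
    {"claw": 0,"tx": -0.58,"ty": 0.34,"tz": 0,"roll": -2},
  ],
)

```text
clock: 21.4
tcp_pos: [0.6304, -0.1461, 0.0536]
eef_rot: [0.002, -0.213, 0.977, -0.001]
wrist_force: [6.1, -5.3, -0.9]
opening: 0.001
```

```bash
python3 lc.py
python3 - <<'E'
from h import *
snap('side','side9')
E
```

```text
z 0.053599072163218076 X 0.17095352845439518 Y 0.09427468492391275 lidyaw deg -65.37442526601424 F normal(push) 7.342021750126318 Ftan(lid y) 3.3231516036026645 -0.8896389893224598 [ 0.08  0.21 -0.06  0.   -1.3  -1.22]
```

View pics/side9.png

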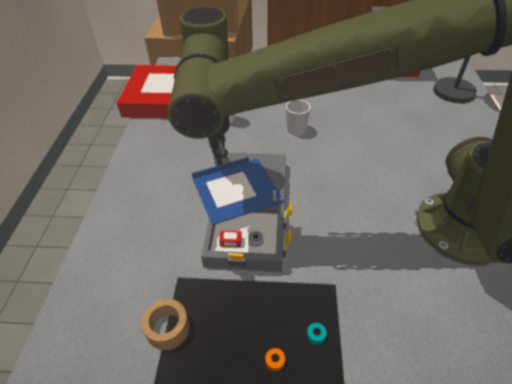

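The lid is turning with the pusher, and the notch is still on the pin, near (277,195). I keep pushing.

Request:
arm_command(
  deltas=[
    {"claw": 0,"tx": -0.59,"ty": 0.34,"tz": 0,"roll": -2},
    {"claw": 0,"tx": -0.59,"ty": 0.34,"tz": 0,"roll": -2},
    {"claw": 0,"tx": -0.59,"ty": 0.34,"tz": 0,"roll": -2},
    {"claw": 0,"tx": -0.59,"ty": 0.34,"tz": 0,"roll": -2},
    {"claw": 0,"tx": -0.59,"ty": 0.34,"tz": 0,"roll": -2},
    {"claw": 0,"tx": -0.59,"ty": 0.34,"tz": 0,"roll": -2},
    {"claw": 0,"tx": -0.59,"ty": 0.34,"tz": 0,"roll": -2},
    {"claw": 0,"tx": -0.59,"ty": 0.34,"tz": 0,"roll": -2},
  ],
)

```text
clock: 22.25
tcp_pos: [0.6565, -0.0977, 0.0536]
eef_rot: [0.002, -0.347, 0.938, -0.001]
wrist_force: [6.1, -2.8, -0.2]
opening: 0.002
```

Request:
arm_command(
  deltas=[
    {"claw": 0,"tx": -0.59,"ty": 0.34,"tz": 0,"roll": -2},
    {"claw": 0,"tx": -0.59,"ty": 0.34,"tz": 0,"roll": -2},
    {"claw": 0,"tx": -0.59,"ty": 0.34,"tz": 0,"roll": -2},
    {"claw": 0,"tx": -0.59,"ty": 0.34,"tz": 0,"roll": -2},
    {"claw": 0,"tx": -0.59,"ty": 0.34,"tz": 0,"roll": -2},
    {"claw": 0,"tx": -0.59,"ty": 0.34,"tz": 0,"roll": -2},
    {"claw": 0,"tx": -0.59,"ty": 0.34,"tz": 0,"roll": -2},
    {"claw": 0,"tx": -0.59,"ty": 0.34,"tz": 0,"roll": -2},
  ],
)

```text
clock: 23.05
tcp_pos: [0.668, -0.0441, 0.0535]
eef_rot: [0.002, -0.474, 0.88, -0.001]
wrist_force: [5.9, -1.9, 0.3]
opening: 0.001
```

```bash
python3 lc.py
python3 - <<'E'
from h import *
snap('side','side10')
E
```

```text
z 0.05345844139247577 X 0.1702278971348926 Y 0.09514735314088299 lidyaw deg -33.34712313463803 F normal(push) 5.988731581356415 Ftan(lid y) 1.6383187058966127 0.26217630543835 [ 0.23  0.27  0.01  0.   -1.31 -0.81]
```

View pics/side10.png

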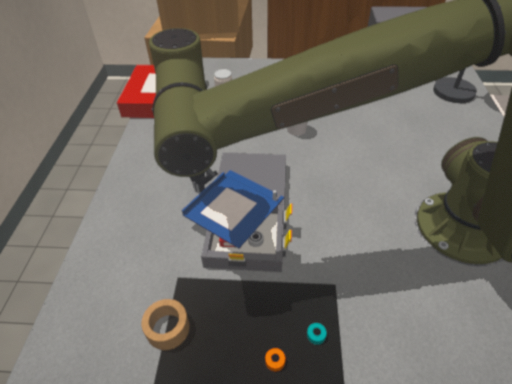

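Request:
arm_command(
  deltas=[
    {"claw": 0,"tx": -0.58,"ty": 0.34,"tz": 0,"roll": -2},
    {"claw": 0,"tx": -0.58,"ty": 0.34,"tz": 0,"roll": -2},
    {"claw": 0,"tx": -0.58,"ty": 0.34,"tz": 0,"roll": -2},
    {"claw": 0,"tx": -0.58,"ty": 0.34,"tz": 0,"roll": -2},
    {"claw": 0,"tx": -0.58,"ty": 0.34,"tz": 0,"roll": -2},
    {"claw": 0,"tx": -0.58,"ty": 0.34,"tz": 0,"roll": -2},
    {"claw": 0,"tx": -0.58,"ty": 0.34,"tz": 0,"roll": -2},
    {"claw": 0,"tx": -0.58,"ty": 0.34,"tz": 0,"roll": -2},
  ],
)

```text
clock: 23.9
tcp_pos: [0.6641, 0.01, 0.0532]
eef_rot: [0.002, -0.592, 0.806, -0.001]
wrist_force: [5.7, 0.6, -0.6]
opening: 0.003
```

```bash
python3 lc.py
```

```text
z 0.05320606853572803 X 0.1700297851996835 Y 0.09496157336813234 lidyaw deg -17.33888928102679 F normal(push) 5.229110053400615 Ftan(lid y) 2.216171642677862 -0.6376897767499602 [ 0.32  0.25 -0.01  0.   -1.31 -0.62]
```

Request:
arm_command(
  deltas=[
    {"claw": 0,"tx": -0.58,"ty": 0.34,"tz": 0,"roll": -2},
    {"claw": 0,"tx": -0.58,"ty": 0.34,"tz": 0,"roll": -2},
    {"claw": 0,"tx": -0.58,"ty": 0.34,"tz": 0,"roll": -2},
    {"claw": 0,"tx": -0.58,"ty": 0.34,"tz": 0,"roll": -2},
    {"claw": 0,"tx": -0.58,"ty": 0.34,"tz": 0,"roll": -2},
    {"claw": 0,"tx": -0.58,"ty": 0.34,"tz": 0,"roll": -2},
  ],
)

```text
clock: 24.5
tcp_pos: [0.6514, 0.0487, 0.0531]
eef_rot: [0.002, -0.673, 0.739, -0.001]
wrist_force: [5.4, 2.4, -0.9]
opening: -0.003
```

```bash
python3 lc.py
python3 - <<'E'
from h import *
snap('side','side11'); snap('wrist','w11')
E
```

```text
z 0.05308564571380693 X 0.1698669221431328 Y 0.09486719613296665 lidyaw deg -5.331121475018988 F normal(push) 5.171962855433132 Ftan(lid y) 2.891650392883071 -0.8811870108767577 [ 0.38  0.22 -0.04 -0.   -1.3  -0.47]
```

View pics/side11.png

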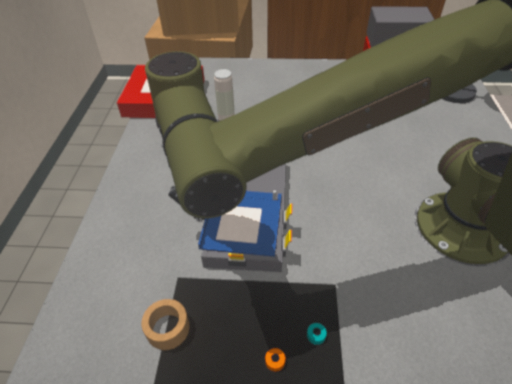

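View pics/w11.png

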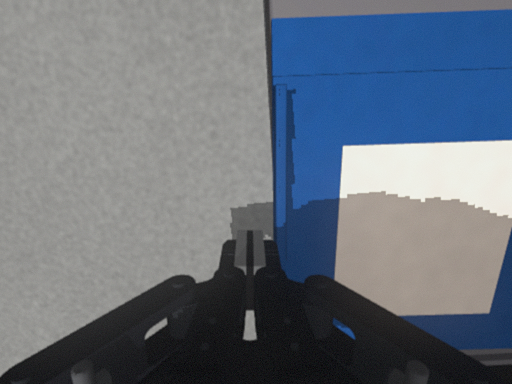

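Request:
arm_command(
  deltas=[
    {"claw": 0,"tx": -0.29,"ty": 0.17,"tz": 0,"roll": -1},
    {"claw": 0,"tx": -0.29,"ty": 0.17,"tz": 0,"roll": -1},
    {"claw": 0,"tx": -0.29,"ty": 0.17,"tz": 0,"roll": -1},
    {"claw": 0,"tx": -0.15,"ty": 0.08,"tz": 0,"roll": -0.5},
    {"claw": 0,"tx": 0,"ty": 0,"tz": 0,"roll": 0},
  ],
)

```text
clock: 25.1
tcp_pos: [0.6466, 0.0583, 0.0534]
eef_rot: [0.002, -0.695, 0.719, -0.001]
wrist_force: [7.4, 0.8, -0.3]
opening: 0.0
```

```bash
python3 lc.py
```

```text
z 0.05338009512166098 X 0.1699859193175407 Y 0.09406652055295309 lidyaw deg -1.930728509710637 F normal(push) 7.383882189844958 Ftan(lid y) 1.0080900984736973 -0.2839812958629656 [ 0.4   0.21 -0.05  0.   -1.3  -0.43]
```

Request:
arm_command(
  deltas=[
    {"claw": 0,"tx": -0.1,"ty": 0.08,"tz": 0,"roll": -0.5},
    {"claw": 0,"tx": -0.05,"ty": 0.08,"tz": 0,"roll": -0.4},
    {"claw": 0,"tx": 0,"ty": 0.05,"tz": 0,"roll": 0},
    {"claw": 0,"tx": 0,"ty": 0,"tz": 0,"roll": 0},
  ],
)

```text
clock: 25.5
tcp_pos: [0.6462, 0.0588, 0.0547]
eef_rot: [0.003, -0.7, 0.714, -0.003]
wrist_force: [12.2, -3.1, -0.3]
opening: -0.001
```

```bash
python3 lc.py
```

```text
z 0.054655231240239015 X 0.17100065166042236 Y 0.0920101391468553 lidyaw deg -1.0738655589633812 F normal(push) 12.228590812300144 Ftan(lid y) -2.9176045633898204 -0.25452006901490687 [ 0.4   0.21 -0.06  0.   -1.3  -0.42]
```

Request:
arm_command(
  deltas=[
    {"claw": 0,"tx": 0.1,"ty": 0.1,"tz": 0,"roll": 0},
    {"claw": 0,"tx": 0.1,"ty": 0.1,"tz": 0,"roll": 0},
    {"claw": 0,"tx": 0,"ty": 0,"tz": 0,"roll": 0},
  ],
)

```text
clock: 25.8
tcp_pos: [0.6459, 0.0584, 0.0558]
eef_rot: [0.006, -0.701, 0.713, -0.004]
wrist_force: [15.6, 1.4, -0.6]
opening: 0.002
```

```bash
python3 lc.py
```

```text
z 0.05577114083148126 X 0.1707707110830299 Y 0.09151932083026297 lidyaw deg -1.039245787441404 F normal(push) 15.586352465583602 Ftan(lid y) 1.6538460592158295 -0.6114354957921286 [ 0.4   0.2  -0.06  0.   -1.29 -0.42]
```

Request:
arm_command(
  deltas=[
    {"claw": 0,"tx": 0,"ty": -0.5,"tz": 0,"roll": 0},
    {"claw": 0,"tx": 0,"ty": -1,"tz": 0,"roll": 0},
    {"claw": 0,"tx": 0,"ty": 0,"tz": -2,"roll": 0},
    {"claw": 0,"tx": 0,"ty": 0,"tz": -3,"roll": 0},
    {"claw": 0,"tx": 0,"ty": 0,"tz": -3,"roll": 0},
    {"claw": 0,"tx": 0.5,"ty": 1.5,"tz": -3,"roll": 0},
    {"claw": 0,"tx": 1,"ty": 2,"tz": -3,"roll": 0},
    {"claw": 0,"tx": 1,"ty": 2,"tz": -3,"roll": 0},
  ],
)

```text
clock: 26.6
tcp_pos: [0.5994, 0.0328, 0.2227]
eef_rot: [-0.001, -0.701, 0.714, 0.001]
wrist_force: [0.1, 0.4, 0.6]
opening: 0.002
```

Request:
arm_command(
  deltas=[
    {"claw": 0,"tx": 1,"ty": 2,"tz": -3,"roll": 0},
    {"claw": 0,"tx": 1,"ty": 2,"tz": -3,"roll": 0},
    {"claw": 0,"tx": 1,"ty": 2,"tz": -1,"roll": 0},
    {"claw": 0,"tx": 0,"ty": 0,"tz": 0,"roll": 0},
    {"claw": 0,"tx": 0,"ty": 0,"tz": 0,"roll": 0},
  ],
)

```text
clock: 27.1
tcp_pos: [0.5396, 0.0043, 0.2923]
eef_rot: [0.0, -0.701, 0.714, 0.0]
wrist_force: [0.9, 0.2, 0.8]
opening: -0.002
```

Run:
```python
from h import *
im,d,s=snap('wrist','w12'); print(s['tcp_pos'],s['eef_rot'],s['clock'])
snap('side','side12')
```

```text
[0.53964222 0.00430282 0.29225196] [ 5.97021541e-05 -7.00573087e-01  7.13580583e-01  3.12403882e-04] 27.1
```

View pics/w12.png

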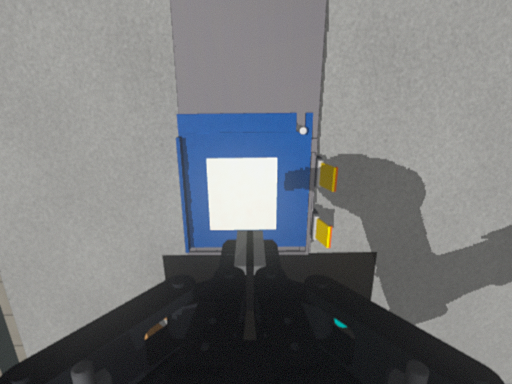

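View pics/side12.png

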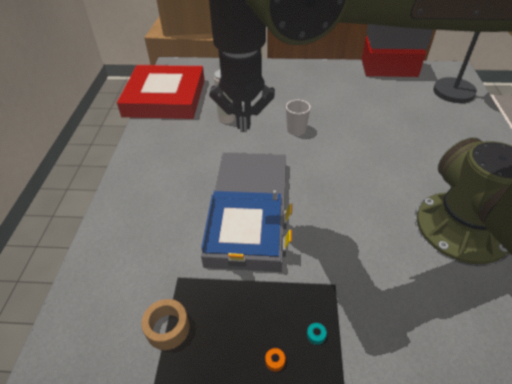

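The lid now lies over the bay with the pin in the notch at (303,131), and the flaps are still open. I check how square it is by numbers.

Run:
```python
from h import *
im,d,W=load('w12'); z=W[...,2]; x0,y0=W[...,0],W[...,1]
hsv=cv2.cvtColor(im,cv2.COLOR_BGR2HSV)
bl=(hsv[...,0]>105)&(hsv[...,0]<125)&(hsv[...,1]>150)
def fit(e,indep,dep):
    q=np.polyfit(e[:,indep],e[:,dep],1)
    for _ in range(4):
        r=e[:,dep]-np.polyval(q,e[:,indep]); k=abs(r)<.002; q=np.polyfit(e[k,indep],e[k,dep],1)
    return q,e[k].mean(0),k.sum()
rib=W[bl&(z>.058)&(z<.07)]; print('rib',len(rib),fit(rib,1,0),rib.min(0),rib.max(0))
def rowext(mask,rows,right):
    e=[]
    for v in rows:
        u=np.where(mask[v,150:345])[0]+150
        if len(u): e.append(W[v,u.max() if right else u.min()])
    return np.array(e)
pl=bl&(z>.043)&(z<.053)
print('lid -x edge',fit(rowext(pl,range(140,230),True),1,0))
e=[]
for u in range(190,290):
    v=np.where(pl[:,u])[0]; e.append(W[v.min(),u])
print('lid -y edge',fit(np.array(e),0,1))
deck=(z>.037)&(z<.047)&~bl
print('deck left',fit(rowext(deck,range(5,105),False),1,0)); print('deck right',fit(rowext(deck,range(5,105),True),1,0))
P=W[(z>.07)&(z<.08)&(abs(x0-.4735)<.012)&(abs(y0+.03)<.012)];print('pin',P.mean(0))
e=W[pl]; print('plate z by corner',[np.median(z[pl&(a*(x0-.545)>.04)&(b*(y0-.05)>c)]).round(4) for a,b,c in ((1,1,.02),(1,-1,.02),(-1,1,.02),(-1,-1,.02))])
for nm,(a,b,c,f) in [('a',(312,155,345,200)),('b',(310,210,340,252))]:
    mm=np.zeros_like(bl); mm[b:f,a:c]=1; mm&=(hsv[...,0]>20)&(hsv[...,0]<32)&(hsv[...,1]>150)
    P=W[mm]; t=P[P[:,2]>np.nanmax(P[:,2])-.005]; print(nm,P.mean(0).round(4),P.min(0).round(4),P.max(0).round(4),t.mean(0).round(4))
```

```text
rib 176 (array([0.00699105, 0.62982213]), array([0.6301771 , 0.05077602, 0.06480209]), np.int64(176)) [ 0.62789874 -0.02252265  0.06291313] [0.63189195 0.13806383 0.06750319]
lid -x edge (array([0.03328125, 0.45926037]), array([0.45962204, 0.01086702, 0.04886895]), np.int64(36))
lid -y edge (array([-0.01431773, -0.04133655]), array([ 0.55116341, -0.04922796,  0.04864064]), np.int64(100))
deck left (array([0.01613529, 0.63169065]), array([ 0.62974597, -0.12052337,  0.04189547]), np.int64(100))
deck right (array([0.01879481, 0.44986725]), array([ 0.44766675, -0.11708038,  0.04202312]), np.int64(100))
pin [ 0.47468901 -0.0304602   0.07519925]
plate z by corner [np.float64(0.0489), np.float64(0.0487), np.float64(0.0486), np.float64(0.0486)]
a [nan nan nan] [nan nan nan] [nan nan nan] [0.4359 0.0296 0.0823]
b [nan nan nan] [nan nan nan] [nan nan nan] [0.4377 0.1093 0.0822]
```

Request:
arm_command(
  deltas=[
    {"claw": 0,"tx": -0.4,"ty": 2,"tz": 1,"roll": 0},
    {"claw": 0,"tx": -0.4,"ty": 2,"tz": 1,"roll": 0},
    {"claw": 0,"tx": -0.4,"ty": 2,"tz": 1,"roll": 0},
    {"claw": 0,"tx": -0.4,"ty": 2,"tz": 2,"roll": 0},
    {"claw": 0,"tx": -0.4,"ty": 2,"tz": 2,"roll": 0},
    {"claw": 0,"tx": -0.4,"ty": 2,"tz": 2,"roll": 0},
    {"claw": 0,"tx": -0.4,"ty": 2,"tz": 2,"roll": 0},
    {"claw": 0,"tx": 0,"ty": 0,"tz": 0,"roll": 0},
  ],
)

```text
clock: 28.0
tcp_pos: [0.3979, 0.0351, 0.1786]
eef_rot: [-0.003, -0.701, 0.713, 0.001]
wrist_force: [0.4, 0.1, -0.4]
opening: 0.0
```

Request:
arm_command(
  deltas=[
    {"claw": 0,"tx": 0.4,"ty": 0,"tz": 2.5,"roll": 0},
    {"claw": 0,"tx": 0,"ty": 0,"tz": 2.5,"roll": 0},
    {"claw": 0,"tx": 0,"ty": 0,"tz": 2.5,"roll": 0},
    {"claw": 0,"tx": 0,"ty": 0,"tz": 2.5,"roll": 0},
    {"claw": 0,"tx": 0,"ty": 0,"tz": 0.8,"roll": 0},
    {"claw": 0,"tx": 0,"ty": 0,"tz": 0,"roll": 0},
    {"claw": 0,"tx": 0,"ty": 0,"tz": 0,"roll": 0},
  ],
)

```text
clock: 28.7
tcp_pos: [0.401, 0.031, 0.0756]
eef_rot: [0.0, -0.701, 0.713, -0.0]
wrist_force: [0.3, 0.1, 0.7]
opening: 0.001
```

Request:
arm_command(
  deltas=[
    {"claw": 0,"tx": 0,"ty": 0,"tz": 0.7,"roll": 0},
    {"claw": 0,"tx": 0,"ty": -1,"tz": 0,"roll": 0},
    {"claw": 0,"tx": 0,"ty": -1,"tz": 0,"roll": 0},
    {"claw": 0,"tx": 0,"ty": -0.8,"tz": 0,"roll": 0},
    {"claw": 0,"tx": 0,"ty": -0.6,"tz": 0,"roll": 0},
    {"claw": 0,"tx": 0,"ty": -0.6,"tz": 0,"roll": 0},
    {"claw": 0,"tx": 0,"ty": 0,"tz": 0,"roll": 0},
  ],
)

```text
clock: 29.4
tcp_pos: [0.4406, 0.0301, 0.0672]
eef_rot: [-0.0, -0.701, 0.714, 0.0]
wrist_force: [-0.0, -1.3, -0.6]
opening: 0.0
```

Request:
arm_command(
  deltas=[
    {"claw": 0,"tx": 0,"ty": -0.6,"tz": 0,"roll": 0},
    {"claw": 0,"tx": 0,"ty": -0.6,"tz": 0,"roll": 0},
    {"claw": 0,"tx": 0,"ty": 0,"tz": 0,"roll": 0},
  ],
)

```text
clock: 29.7
tcp_pos: [0.4527, 0.0299, 0.0673]
eef_rot: [-0.0, -0.701, 0.714, -0.0]
wrist_force: [-0.9, 0.7, -0.1]
opening: 0.005
```

Run:
```python
from h import *
im,d,s=snap('wrist','w13'); print(s['tcp_pos'],s['eef_rot'],s['clock'])
im,_,_=snap('side','side13'); cv2.imwrite('pics/side13c.png',cv2.resize(im[140:280,180:340],None,fx=4,fy=4))
```

```text
[0.45271775 0.02992195 0.06729935] [-1.12177990e-05 -7.00603029e-01  7.13551253e-01 -6.94159872e-05] 29.7
```

View pics/w13.png

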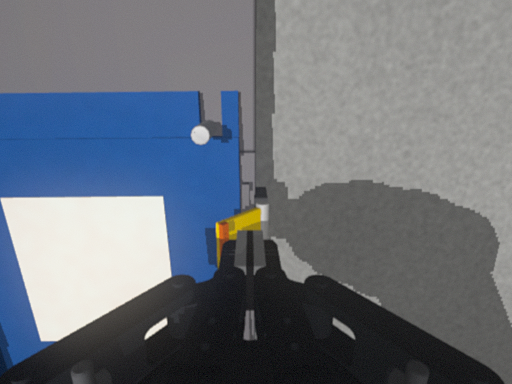

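View pics/side13c.png

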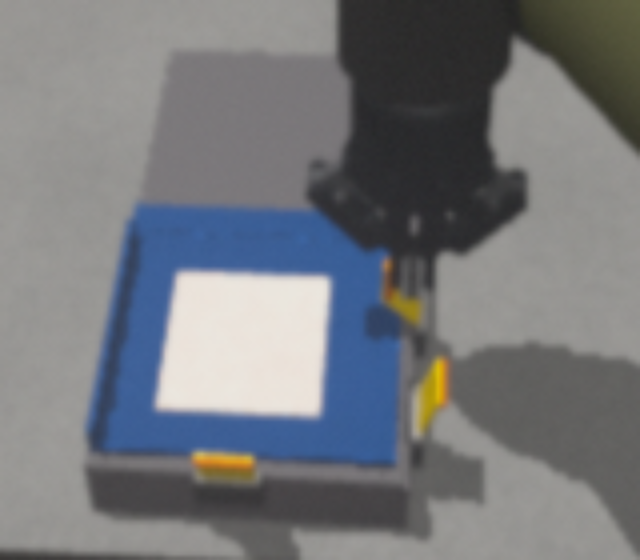

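Request:
arm_command(
  deltas=[
    {"claw": 0,"tx": 0,"ty": 0,"tz": -1.5,"roll": 0},
    {"claw": 0,"tx": 0,"ty": 0,"tz": -1.5,"roll": 0},
    {"claw": 0,"tx": 0,"ty": -0.8,"tz": 0,"roll": 0},
    {"claw": 0,"tx": 0,"ty": -0.8,"tz": 0,"roll": 0},
    {"claw": 0,"tx": 0,"ty": 0,"tz": 1.5,"roll": 0},
    {"claw": 0,"tx": 0,"ty": 0,"tz": 1.2,"roll": 0},
    {"claw": 0,"tx": 0,"ty": 0,"tz": 0.7,"roll": 0},
    {"claw": 0,"tx": 0,"ty": 0,"tz": 0,"roll": 0},
  ],
)

```text
clock: 30.6
tcp_pos: [0.4739, 0.0298, 0.0665]
eef_rot: [0.005, -0.701, 0.713, -0.005]
wrist_force: [15.8, -2.8, 9.0]
opening: -0.0
```

Request:
arm_command(
  deltas=[
    {"claw": 0,"tx": 0,"ty": 0,"tz": -1,"roll": 0},
    {"claw": 0,"tx": 0,"ty": 0,"tz": 0,"roll": 0},
  ],
)

```text
clock: 30.8
tcp_pos: [0.4679, 0.0296, 0.0728]
eef_rot: [-0.0, -0.701, 0.714, 0.0]
wrist_force: [-0.1, -0.6, 0.3]
opening: -0.003
```

Run:
```python
from h import *
im,d,s=snap('wrist','w14'); print(s['tcp_pos'],s['wrist_force'],s['clock'])
im,_,_=snap('side','side14'); cv2.imwrite('pics/side14c.png',cv2.resize(im[140:280,180:340],None,fx=4,fy=4))
```

```text
[0.46792651 0.02955066 0.07283639] [-0.12240187 -0.63116714  0.26686702] 30.8
```

View pics/w14.png

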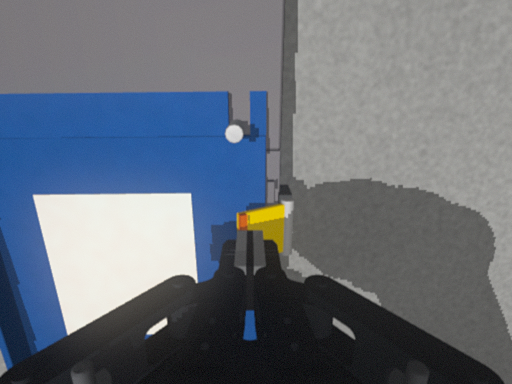

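View pics/side14c.png

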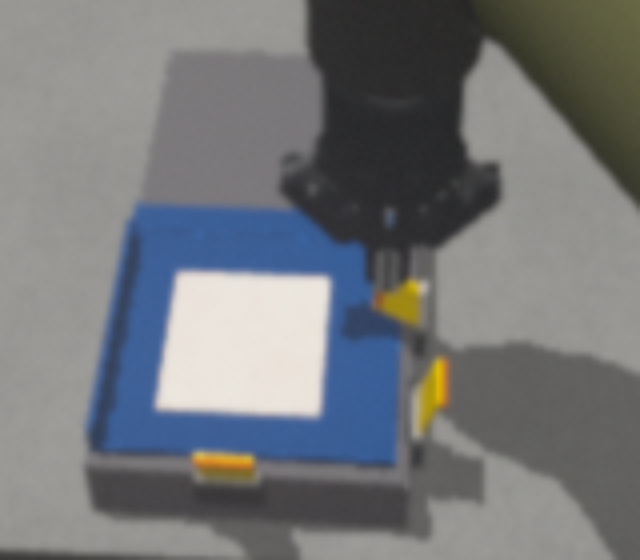

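Request:
arm_command(
  deltas=[
    {"claw": 0,"tx": 0,"ty": -0.4,"tz": 0,"roll": 0},
    {"claw": 0,"tx": 0,"ty": 0,"tz": 0.3,"roll": 0},
    {"claw": 0,"tx": 0,"ty": 0,"tz": 0.2,"roll": 0},
    {"claw": 0,"tx": 0,"ty": 0,"tz": 0.2,"roll": 0},
  ],
)

```text
clock: 31.3
tcp_pos: [0.4723, 0.0296, 0.066]
eef_rot: [0.0, -0.701, 0.713, -0.0]
wrist_force: [0.4, -0.1, 1.0]
opening: 0.003
```

Request:
arm_command(
  deltas=[
    {"claw": 0,"tx": 0,"ty": 0,"tz": 0.2,"roll": 0},
    {"claw": 0,"tx": 0,"ty": 0,"tz": 0.2,"roll": 0},
    {"claw": 0,"tx": 0,"ty": 0,"tz": 0,"roll": 0},
  ],
)

```text
clock: 31.6
tcp_pos: [0.4719, 0.0296, 0.0619]
eef_rot: [-0.0, -0.701, 0.713, 0.0]
wrist_force: [0.1, -0.3, 0.1]
opening: 0.004
```

Smooth at this slower pace, so I continue down.

Request:
arm_command(
  deltas=[
    {"claw": 0,"tx": 0,"ty": 0,"tz": 0.2,"roll": 0},
    {"claw": 0,"tx": 0,"ty": 0,"tz": 0.2,"roll": 0},
    {"claw": 0,"tx": 0,"ty": 0,"tz": 0.2,"roll": 0},
    {"claw": 0,"tx": 0,"ty": 0,"tz": 0.1,"roll": 0},
    {"claw": 0,"tx": 0,"ty": 0,"tz": 0,"roll": 0},
  ],
)

```text
clock: 32.1
tcp_pos: [0.4719, 0.0295, 0.055]
eef_rot: [-0.0, -0.701, 0.713, 0.0]
wrist_force: [0.4, -0.5, -0.5]
opening: -0.002
```

Request:
arm_command(
  deltas=[
    {"claw": 0,"tx": 0,"ty": 0,"tz": 0.1,"roll": 0},
    {"claw": 0,"tx": 0,"ty": 0,"tz": 0.1,"roll": 0},
    {"claw": 0,"tx": 0,"ty": 0,"tz": 0,"roll": 0},
  ],
)

```text
clock: 32.4
tcp_pos: [0.4721, 0.0296, 0.0531]
eef_rot: [-0.0, -0.701, 0.713, 0.0]
wrist_force: [-0.1, -0.1, -0.3]
opening: 0.002
```

Request:
arm_command(
  deltas=[
    {"claw": 0,"tx": 0,"ty": 0,"tz": 0.1,"roll": 0},
    {"claw": 0,"tx": 0,"ty": 0,"tz": 0.1,"roll": 0},
    {"claw": 0,"tx": 0,"ty": 0,"tz": 0,"roll": 0},
  ],
)

```text
clock: 32.7
tcp_pos: [0.4722, 0.0296, 0.0521]
eef_rot: [0.0, -0.701, 0.713, -0.0]
wrist_force: [-3.0, -0.2, 5.7]
opening: 0.001
```

Request:
arm_command(
  deltas=[
    {"claw": 0,"tx": 0,"ty": 0,"tz": 0.1,"roll": 0},
    {"claw": 0,"tx": 0,"ty": 0,"tz": 0.05,"roll": 0},
    {"claw": 0,"tx": 0,"ty": 0,"tz": 0,"roll": 0},
  ],
)

```text
clock: 33.0
tcp_pos: [0.4723, 0.0296, 0.0521]
eef_rot: [0.0, -0.701, 0.713, -0.0]
wrist_force: [-8.1, 0.7, 13.6]
opening: 0.002
```

Request:
arm_command(
  deltas=[
    {"claw": 0,"tx": 0,"ty": 0,"tz": -1,"roll": 0},
    {"claw": 0,"tx": 0,"ty": 0,"tz": -2,"roll": 0},
    {"claw": 0,"tx": 0,"ty": 0,"tz": -3,"roll": 0},
    {"claw": 0,"tx": 0,"ty": 1.5,"tz": -2,"roll": 0},
    {"claw": 0,"tx": -1.5,"ty": 2.5,"tz": 0,"roll": 0},
    {"claw": 0,"tx": -2.5,"ty": 2,"tz": 0,"roll": 0},
    {"claw": 0,"tx": -2,"ty": 1.2,"tz": 0,"roll": 0},
    {"claw": 0,"tx": -2,"ty": 0,"tz": 0,"roll": 0},
  ],
)

```text
clock: 33.8
tcp_pos: [0.4008, 0.1118, 0.1305]
eef_rot: [0.001, -0.701, 0.713, 0.0]
wrist_force: [0.7, 0.0, 0.1]
opening: 0.0
```

Run:
```python
from h import *
im,d,s=snap('wrist','w15'); print(s['tcp_pos'],s['wrist_force'],s['clock'])
im,_,_=snap('side','side15'); cv2.imwrite('pics/side15c.png',cv2.resize(im[140:280,180:340],None,fx=4,fy=4))
```

```text
[0.40078815 0.11183843 0.13051243] [0.72540195 0.0388338  0.09883659] 33.8
```

View pics/w15.png

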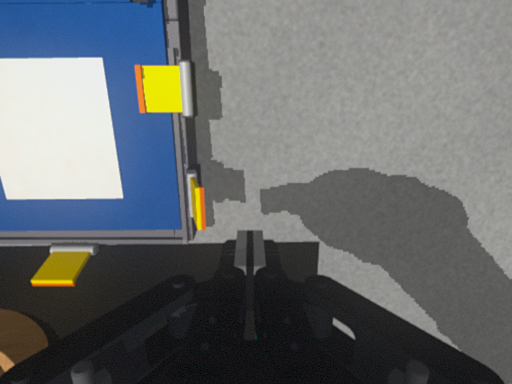

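View pics/side15c.png

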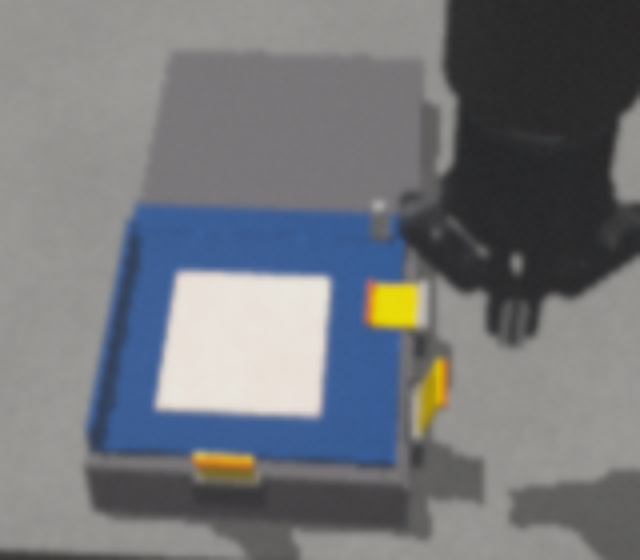

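Flap a is down, at (160,90) in the wrist view. Flap b is next.

Request:
arm_command(
  deltas=[
    {"claw": 0,"tx": 0.1,"ty": 0,"tz": 2,"roll": 0},
    {"claw": 0,"tx": 0,"ty": 0,"tz": 2,"roll": 0},
    {"claw": 0,"tx": 0,"ty": 0,"tz": 2,"roll": 0},
    {"claw": 0,"tx": 0,"ty": 0,"tz": 0.3,"roll": 0},
    {"claw": 0,"tx": 0,"ty": 0,"tz": 0,"roll": 0},
  ],
)

```text
clock: 34.4
tcp_pos: [0.4016, 0.1093, 0.0668]
eef_rot: [-0.0, -0.701, 0.714, -0.0]
wrist_force: [0.2, 0.3, 0.8]
opening: -0.003
```

Request:
arm_command(
  deltas=[
    {"claw": 0,"tx": 0,"ty": -1,"tz": 0,"roll": 0},
    {"claw": 0,"tx": 0,"ty": -1,"tz": 0,"roll": 0},
    {"claw": 0,"tx": 0,"ty": -0.8,"tz": 0,"roll": 0},
    {"claw": 0,"tx": 0,"ty": -0.6,"tz": 0,"roll": 0},
    {"claw": 0,"tx": 0,"ty": -0.6,"tz": 0,"roll": 0},
    {"claw": 0,"tx": 0,"ty": -0.6,"tz": 0,"roll": 0},
    {"claw": 0,"tx": 0,"ty": -0.6,"tz": 0,"roll": 0},
    {"claw": 0,"tx": 0,"ty": -0.3,"tz": 0,"roll": 0},
  ],
)

```text
clock: 35.2
tcp_pos: [0.457, 0.1088, 0.0667]
eef_rot: [-0.0, -0.701, 0.714, 0.0]
wrist_force: [0.1, 0.3, 0.1]
opening: 0.002
```

Request:
arm_command(
  deltas=[
    {"claw": 0,"tx": 0,"ty": 0,"tz": -1.5,"roll": 0},
    {"claw": 0,"tx": 0,"ty": 0,"tz": -1.5,"roll": 0},
    {"claw": 0,"tx": 0,"ty": -1,"tz": 0,"roll": 0},
    {"claw": 0,"tx": 0,"ty": -1,"tz": 0,"roll": 0},
    {"claw": 0,"tx": 0,"ty": 0,"tz": 0.8,"roll": 0},
    {"claw": 0,"tx": 0,"ty": 0,"tz": 0.4,"roll": 0},
    {"claw": 0,"tx": 0,"ty": 0,"tz": 0.3,"roll": 0},
    {"claw": 0,"tx": 0,"ty": 0,"tz": 0,"roll": 0},
  ],
)

```text
clock: 36.0
tcp_pos: [0.476, 0.1083, 0.0808]
eef_rot: [-0.001, -0.701, 0.713, 0.0]
wrist_force: [-1.4, -0.3, -0.4]
opening: 0.003
```

Request:
arm_command(
  deltas=[
    {"claw": 0,"tx": -0.2,"ty": 0.2,"tz": 0.3,"roll": 0},
    {"claw": 0,"tx": 0,"ty": 0,"tz": 0.3,"roll": 0},
    {"claw": 0,"tx": 0,"ty": 0,"tz": 0.3,"roll": 0},
    {"claw": 0,"tx": 0,"ty": 0,"tz": 0.3,"roll": 0},
    {"claw": 0,"tx": 0,"ty": 0,"tz": 0.2,"roll": 0},
    {"claw": 0,"tx": 0,"ty": 0,"tz": 0.2,"roll": 0},
    {"claw": 0,"tx": 0,"ty": 0,"tz": 0.2,"roll": 0},
    {"claw": 0,"tx": 0,"ty": 0,"tz": 0.2,"roll": 0},
  ],
)

```text
clock: 36.8
tcp_pos: [0.4745, 0.1105, 0.0615]
eef_rot: [-0.0, -0.701, 0.714, 0.0]
wrist_force: [-0.3, 0.8, 1.2]
opening: -0.001
```

Request:
arm_command(
  deltas=[
    {"claw": 0,"tx": 0,"ty": 0,"tz": 0.2,"roll": 0},
    {"claw": 0,"tx": 0,"ty": 0,"tz": 0.2,"roll": 0},
    {"claw": 0,"tx": 0,"ty": 0,"tz": 0.2,"roll": 0},
    {"claw": 0,"tx": 0,"ty": 0,"tz": 0.1,"roll": 0},
    {"claw": 0,"tx": 0,"ty": 0,"tz": 0,"roll": 0},
  ],
)

```text
clock: 37.3
tcp_pos: [0.4743, 0.1105, 0.0544]
eef_rot: [-0.0, -0.701, 0.714, 0.0]
wrist_force: [-0.5, -0.4, 0.4]
opening: -0.003
```

Request:
arm_command(
  deltas=[
    {"claw": 0,"tx": 0,"ty": 0,"tz": 0.1,"roll": 0},
    {"claw": 0,"tx": 0,"ty": 0,"tz": 0.1,"roll": 0},
    {"claw": 0,"tx": 0,"ty": 0,"tz": 0.1,"roll": 0},
    {"claw": 0,"tx": 0,"ty": 0,"tz": 0,"roll": 0},
  ],
)

```text
clock: 37.7
tcp_pos: [0.4746, 0.1105, 0.0522]
eef_rot: [0.0, -0.701, 0.713, -0.0]
wrist_force: [-1.1, -0.6, 3.8]
opening: -0.005
```

Request:
arm_command(
  deltas=[
    {"claw": 0,"tx": 0,"ty": 0,"tz": 0.1,"roll": 0},
    {"claw": 0,"tx": 0,"ty": 0,"tz": 0.1,"roll": 0},
    {"claw": 0,"tx": 0,"ty": 0,"tz": 0,"roll": 0},
  ],
)

```text
clock: 38.0
tcp_pos: [0.4747, 0.1105, 0.0521]
eef_rot: [0.0, -0.701, 0.713, -0.0]
wrist_force: [-8.4, -0.9, 15.4]
opening: 0.005
```

Request:
arm_command(
  deltas=[
    {"claw": 0,"tx": 0,"ty": 0,"tz": -1,"roll": 0},
    {"claw": 0,"tx": 0,"ty": 0,"tz": -2,"roll": 0},
    {"claw": 0,"tx": 0,"ty": 0,"tz": -3,"roll": 0},
    {"claw": 0,"tx": 0,"ty": -1,"tz": -2,"roll": 0},
    {"claw": 0,"tx": -2,"ty": -2,"tz": -1,"roll": 0},
    {"claw": 0,"tx": -2.5,"ty": -2,"tz": 0,"roll": 0},
    {"claw": 0,"tx": -2.5,"ty": -2,"tz": 0,"roll": 0},
    {"claw": 0,"tx": -2.3,"ty": -0.8,"tz": 0,"roll": 0},
  ],
)

```text
clock: 38.8
tcp_pos: [0.5554, 0.2031, 0.1391]
eef_rot: [-0.0, -0.7, 0.714, 0.0]
wrist_force: [-0.5, -0.4, 0.3]
opening: 0.002
```

Run:
```python
from h import *
im,d,s=snap('wrist','w16'); print(s['tcp_pos'],s['wrist_force'],s['clock'])
im,_,_=snap('side','side16'); cv2.imwrite('pics/side16c.png',cv2.resize(im[140:280,180:340],None,fx=4,fy=4))
```

```text
[0.55537326 0.20305277 0.13913246] [-0.52129587 -0.35243619  0.32158888] 38.8
```

View pics/w16.png

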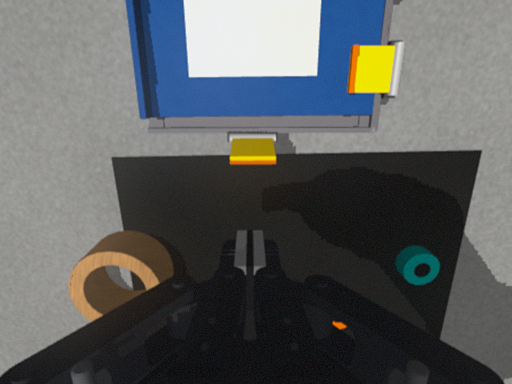

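View pics/side16c.png

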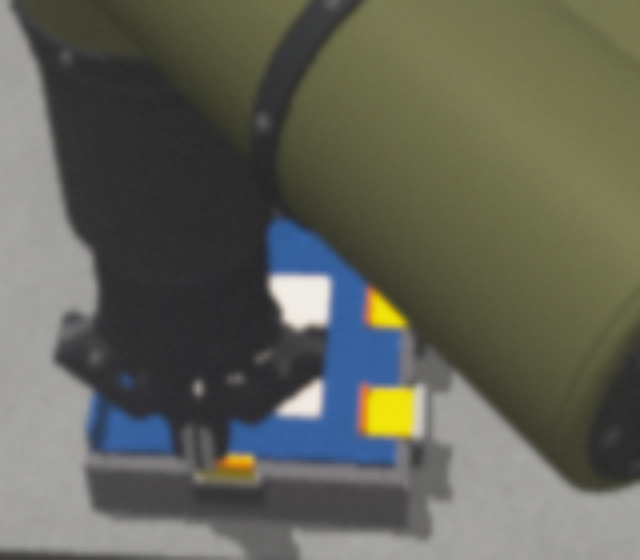

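Request:
arm_command(
  deltas=[
    {"claw": 0,"tx": -0.2,"ty": 0.2,"tz": 2,"roll": 0},
    {"claw": 0,"tx": 0,"ty": 0,"tz": 2,"roll": 0},
    {"claw": 0,"tx": 0,"ty": 0,"tz": 2,"roll": 0},
    {"claw": 0,"tx": 0,"ty": 0,"tz": 1.2,"roll": 0},
    {"claw": 0,"tx": 0,"ty": 0,"tz": 0,"roll": 0},
  ],
)

```text
clock: 39.4
tcp_pos: [0.5513, 0.2033, 0.0658]
eef_rot: [-0.002, -0.701, 0.714, 0.0]
wrist_force: [-0.2, 0.1, 0.8]
opening: -0.003
```

Request:
arm_command(
  deltas=[
    {"claw": 0,"tx": 1,"ty": 0,"tz": 0,"roll": 0},
    {"claw": 0,"tx": 1,"ty": 0,"tz": 0,"roll": 0},
    {"claw": 0,"tx": 0.8,"ty": 0,"tz": 0,"roll": 0},
    {"claw": 0,"tx": 0.6,"ty": 0,"tz": 0,"roll": 0},
    {"claw": 0,"tx": 0.6,"ty": 0,"tz": 0,"roll": 0},
    {"claw": 0,"tx": 0.6,"ty": 0,"tz": 0,"roll": 0},
    {"claw": 0,"tx": 0.6,"ty": 0,"tz": 0,"roll": 0},
    {"claw": 0,"tx": 0,"ty": 0,"tz": 0,"roll": 0},
  ],
)

```text
clock: 40.2
tcp_pos: [0.5512, 0.1513, 0.0677]
eef_rot: [-0.0, -0.7, 0.714, -0.0]
wrist_force: [-0.3, -0.5, -0.1]
opening: -0.002
```

Request:
arm_command(
  deltas=[
    {"claw": 0,"tx": 0,"ty": 0,"tz": -1.5,"roll": 0},
    {"claw": 0,"tx": 0,"ty": 0,"tz": -1.5,"roll": 0},
    {"claw": 0,"tx": 1,"ty": 0,"tz": 0,"roll": 0},
    {"claw": 0,"tx": 0.9,"ty": 0,"tz": 0,"roll": 0},
    {"claw": 0,"tx": 0,"ty": 0,"tz": 0.8,"roll": 0},
    {"claw": 0,"tx": 0,"ty": 0,"tz": 0.4,"roll": 0},
    {"claw": 0,"tx": 0,"ty": 0,"tz": 0.3,"roll": 0},
    {"claw": 0,"tx": 0,"ty": 0,"tz": 0.3,"roll": 0},
  ],
)

```text
clock: 41.0
tcp_pos: [0.5508, 0.1332, 0.0789]
eef_rot: [-0.001, -0.701, 0.713, 0.0]
wrist_force: [-0.2, -0.3, 0.8]
opening: -0.001
```

Run:
```python
from h import *
im,d,s=snap('wrist','w17'); print(s['tcp_pos'],s['wrist_force'],s['clock'])
```

```text
[0.55078126 0.13316931 0.07894464] [-0.17407347 -0.27574269  0.82017645] 41.0
```

View pics/w17.png

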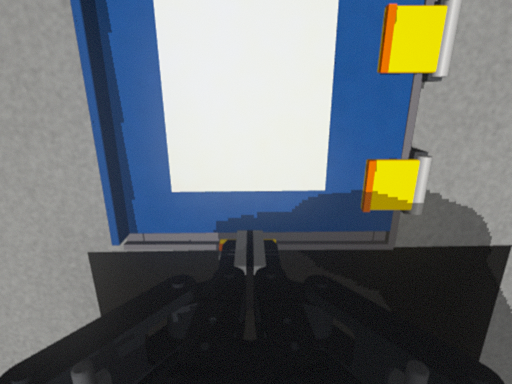

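Request:
arm_command(
  deltas=[
    {"claw": 0,"tx": 0,"ty": 0,"tz": 0.2,"roll": 0},
    {"claw": 0,"tx": 0,"ty": 0,"tz": 0.2,"roll": 0},
    {"claw": 0,"tx": 0,"ty": 0,"tz": 0.2,"roll": 0},
    {"claw": 0,"tx": 0,"ty": 0,"tz": 0.2,"roll": 0},
    {"claw": 0,"tx": 0,"ty": 0,"tz": 0.2,"roll": 0},
    {"claw": 0,"tx": 0,"ty": 0,"tz": 0,"roll": 0},
  ],
)

```text
clock: 41.65
tcp_pos: [0.551, 0.1333, 0.0694]
eef_rot: [0.0, -0.701, 0.714, 0.0]
wrist_force: [0.3, -0.7, 0.5]
opening: -0.004
```

Request:
arm_command(
  deltas=[
    {"claw": 0,"tx": 0,"ty": 0,"tz": 0.2,"roll": 0},
    {"claw": 0,"tx": 0,"ty": 0,"tz": 0.2,"roll": 0},
    {"claw": 0,"tx": 0,"ty": 0,"tz": 0.2,"roll": 0},
    {"claw": 0,"tx": 0,"ty": 0,"tz": 0.2,"roll": 0},
    {"claw": 0,"tx": 0,"ty": 0,"tz": 0.2,"roll": 0},
    {"claw": 0,"tx": 0,"ty": 0,"tz": 0.2,"roll": 0},
    {"claw": 0,"tx": 0,"ty": 0,"tz": 0,"roll": 0},
  ],
)

```text
clock: 42.35
tcp_pos: [0.5508, 0.1332, 0.0573]
eef_rot: [-0.0, -0.701, 0.713, 0.0]
wrist_force: [0.2, 0.8, 0.2]
opening: -0.0
```

Request:
arm_command(
  deltas=[
    {"claw": 0,"tx": 0,"ty": 0,"tz": 0.2,"roll": 0},
    {"claw": 0,"tx": 0,"ty": 0,"tz": 0.1,"roll": 0},
    {"claw": 0,"tx": 0,"ty": 0,"tz": 0.1,"roll": 0},
    {"claw": 0,"tx": 0,"ty": 0,"tz": 0.1,"roll": 0},
    {"claw": 0,"tx": 0,"ty": 0,"tz": 0,"roll": 0},
  ],
)

```text
clock: 42.85
tcp_pos: [0.551, 0.1332, 0.0526]
eef_rot: [-0.0, -0.701, 0.713, 0.0]
wrist_force: [-0.2, 0.4, -1.1]
opening: -0.002
```

Request:
arm_command(
  deltas=[
    {"claw": 0,"tx": 0,"ty": 0,"tz": 0.1,"roll": 0},
    {"claw": 0,"tx": 0,"ty": 0,"tz": 0.1,"roll": 0},
    {"claw": 0,"tx": 0,"ty": 0,"tz": 0,"roll": 0},
  ],
)

```text
clock: 43.15
tcp_pos: [0.5511, 0.1332, 0.0522]
eef_rot: [0.0, -0.701, 0.713, -0.0]
wrist_force: [-4.3, 0.1, 6.7]
opening: 0.0
```

Now a little more press, then lift clear and move off to inspect.

Request:
arm_command(
  deltas=[
    {"claw": 0,"tx": 0,"ty": 0,"tz": 0.1,"roll": 0},
    {"claw": 0,"tx": 0,"ty": 0,"tz": 0,"roll": 0},
  ],
)

```text
clock: 43.35
tcp_pos: [0.5512, 0.1332, 0.0521]
eef_rot: [0.0, -0.701, 0.713, -0.0]
wrist_force: [-7.1, -0.2, 12.5]
opening: -0.001
```

Request:
arm_command(
  deltas=[
    {"claw": 0,"tx": 0,"ty": 0,"tz": -1,"roll": 0},
    {"claw": 0,"tx": 0,"ty": 0,"tz": -2,"roll": 0},
    {"claw": 0,"tx": 0,"ty": 0,"tz": -3,"roll": 0},
    {"claw": 0,"tx": 1,"ty": 0,"tz": -3,"roll": 0},
    {"claw": 0,"tx": 2.5,"ty": 0,"tz": -3,"roll": 0},
    {"claw": 0,"tx": 3,"ty": 0,"tz": -3,"roll": 0},
    {"claw": 0,"tx": 3,"ty": 0,"tz": -3,"roll": 0},
    {"claw": 0,"tx": 3,"ty": 0,"tz": -3,"roll": 0},
  ],
)

```text
clock: 44.15
tcp_pos: [0.5485, 0.0072, 0.2614]
eef_rot: [0.0, -0.701, 0.713, -0.0]
wrist_force: [1.1, 0.0, -0.6]
opening: 0.002
```

Request:
arm_command(
  deltas=[
    {"claw": 0,"tx": 3,"ty": 0,"tz": -2,"roll": 0},
    {"claw": 0,"tx": 3,"ty": 0,"tz": 0,"roll": 0},
    {"claw": 0,"tx": 0,"ty": 0,"tz": 0,"roll": 0},
    {"claw": 0,"tx": 0,"ty": 0,"tz": 0,"roll": 0},
  ],
)

```text
clock: 44.55
tcp_pos: [0.5477, -0.0522, 0.2797]
eef_rot: [0.0, -0.7, 0.714, 0.0]
wrist_force: [0.6, -0.0, -0.5]
opening: -0.001
```

Run:
```python
from h import *
im,d,s=snap('wrist','w18'); print(s['tcp_pos'],s['wrist_force'],s['clock'])
ims,ds,_=snap('side','side18'); snap('scene','scene18')
for n,fn in (('wrist','w18'),('side','side18'),('scene','scene18')):
    im,d,W=load(fn,n); z=W[...,2]; hsv=cv2.cvtColor(im,cv2.COLOR_BGR2HSV)
    m=(hsv[...,0]>20)&(hsv[...,0]<32)&(hsv[...,1]>150)&(np.nan_to_num(z,nan=9)<.12)&(z>.03)
    k,l,st,c=cv2.connectedComponentsWithStats(m.astype(np.uint8))
    for i in range(1,k):
        if st[i,4]>15:
            P=W[l==i]; print(n,st[i,4],P.mean(0).round(4),P.min(0).round(4),P.max(0).round(4))
    bl=(hsv[...,0]>105)&(hsv[...,0]<125)&(hsv[...,1]>150)
    rib=W[bl&(z>.058)&(z<.07)&(W[...,0]>.6)]
    if len(rib)>20: print('rib',np.polyfit(rib[:,1],rib[:,0],1),rib.min(0),rib.max(0))
    pl=bl&(z>.043)&(z<.053)
    if n=='wrist':
        e=[]
        for u in range(190,290):
            v=np.where(pl[:,u])[0]
            if len(v): e.append(W[v.min(),u])
        e=np.array(e);print('-y edge',np.polyfit(e[:,0],e[:,1],1),e.mean(0))
```

```text
[ 0.54765364 -0.05222553  0.27969484] [ 0.60889584 -0.00715944 -0.48900192] 44.55
wrist 403 [0.4619 0.0291 0.0526] [0.4492 0.0139 0.0489] [0.4753 0.0459 0.0554]
wrist 333 [0.4634 0.1084 0.0526] [0.4502 0.0935 0.0486] [0.4766 0.1284 0.0549]
rib [0.00755303 0.62975549] [ 0.62811726 -0.02278864  0.06293468] [0.63223783 0.11765351 0.06679017]
-y edge [-0.01223319 -0.04284421] [ 0.56047703 -0.04970064  0.04859854]
side 111 [0.4619 0.0306 0.0512] [0.4499 0.0144 0.0473] [0.4746 0.0461 0.0544]
side 129 [0.463  0.1106 0.0512] [0.4512 0.0931 0.0472] [0.4762 0.1268 0.0539]
side 131 [0.5513 0.1404 0.0511] [0.5359 0.1261 0.0413] [0.5671 0.1535 0.0542]
scene 53 [0.465  0.1071 0.0533] [0.4515 0.0913 0.0482] [0.4793 0.1247 0.0574]
scene 58 [0.5536 0.1391 0.0531] [0.5362 0.1244 0.0426] [0.5687 0.1533 0.058 ]
scene 59 [0.4633 0.0274 0.0526] [0.4506 0.013  0.0484] [0.4784 0.0446 0.0584]
rib [0.01657654 0.62995785] [ 0.62795622 -0.01936728  0.06049113] [0.63414412 0.12416624 0.06764957]
```

View pics/w18.png

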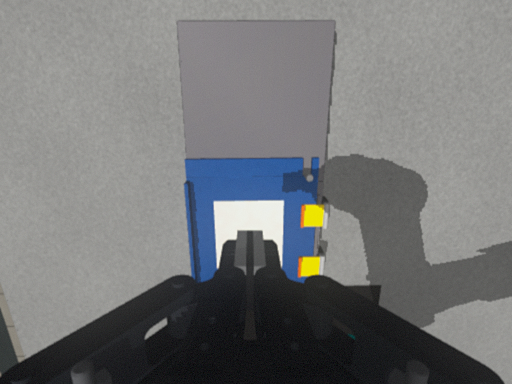

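View pics/side18.png

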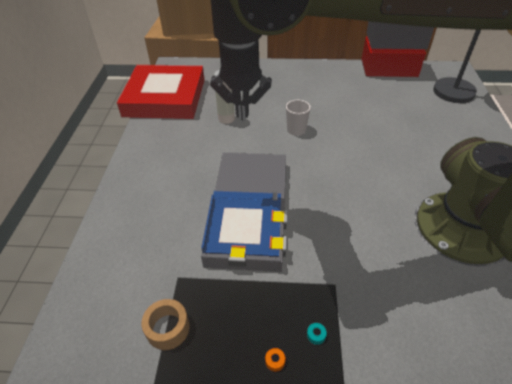

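View pics/scene18.png

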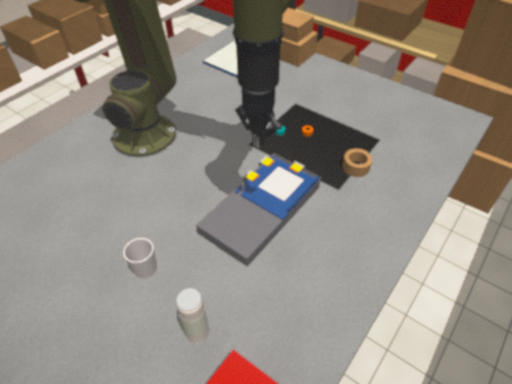

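```bash
python3 -c "
from rig import arm
print(arm.job_done())"
```

```text
the job is handed in; nothing more can be done
None
```

The job is done and handed in at about 45 s of the 210 s allowed. Only one carton and one bearing were on the counter.

- **Parts:** Both lie in the bay. The carton's top measured about 33 mm, below the 42 mm rim. I checked the bearing only by picture: it lay flat on the bay floor. The turquoise and orange look-alikes were left alone.
- **Lid:** I pushed it round on the pin to the stop lip, where the push force rose to about 15 N. The last picture shows the pin still in the notch. The plate lies level at 48–49 mm, and its front edge came out within about 0.3° of the case. The slope measured on the rib was noisier, 0.1° to 0.6° off.
- **Flaps:** a, b and c are all pressed down with about 12–15 N. Their surfaces read about 51–53 mm, which is flat on the lid.
- **One snag:** the first press on flap a was too fast and the force rose to about 18 N. I backed off, pressed again slowly, and it went down cleanly.
- **Bystanders:** the spray can, mug and tape roll stand where they did, judged by comparing pictures.

The arm was clear of everything at hand-in, with under 1 N on the wrist.

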